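Charge the vibratory polishing bowl

ROBOT

A 6-joint arm with a two-finger parallel gripper is mounted at the origin on the work surface. World frame = base frame: x ahead of the robot, y to its left, z up, the work surface at z = 0. Lengths are in m, angles in degrees, forces in N, time in s.
With the tool pointing down it reaches from about 0.275 to 0.725 m from the base axis. Payload 5.6 kg.
Tool frame: the origin (TCP) lies on the front face of the gripper's body, between the roots of the fingers; the fingertips stand 73 mm ahead of it and the grasp point (between the pads) lies 54 mm ahead of it; z points along the fingers, y is the line along which they close (so a half turn about z gives the same grasp; the last joint's range is limited). The gripper opens to 85 mm and grips with 20 to 120 N. Pads are 22 mm wide; open, the fingers measure 114 mm over their backs; the gripper's body (76 mm by 85 mm) begins 54 mm behind the grasp point. The pads swing forward as they close: fully open they stand 13 mm farther back than shut.
Start: joints at [-51.99, 14.616, 6.199, 0, -81.583, -16.306], TCP at [0.203, -0.511, 0.304] pointing down, gripper open.
Joint ranges: [-168.99, 168.99], [-69.2, 112.95], [-62.41, 85.93], [-164.36, 98.24], [-168.68, -3.75], [-174.98, 174.98]. Speed limits (degrees/s): [147.25, 147.25, 180, 180, 180, 180].

INTERFACE

Orientations are given as a 3x3 rotation matrix whose columns are the frame's x, y, z axes.
In Python, from rig import bot, imaging, order gives the robot as it stands. The module is installed in compiled form; this text tells all that it offers.
- The arm moves only by the shell command python3 -m jog 'ROWS' [FORCE]. ROWS is JSON, a list of rows, each an object with "claw": the closure, from 0 (fully open) to 1 (shut); "slide": the shift along the tool's x, y, z in cm, a list of three; "twist": the turn about the tool's z in rad. A call has 1 to 12 rows; each row is the pose to reach, as a shift and turn from the pose commanded when the call began, along the tool's axes at that moment; what a row does not reach only later rows make up. A row lasts 1/10 s, in which the tool goes at most 50 mm and 8.59 degrees, less where a joint would pass 70% of its speed; a pose out of reach is approached as far as the arm can. A call with a gripper value outside its range is refused whole. The fingers move at their own pace and stop on an object; FORCE is the grip in N (left out, the last holds). Time passes only in rows, so rows that repeat a pose let the fingers close. It gives the time, the measured TCP pose, the force, the opening and the grip force at its end, in the units of the state.
- bot.observe(): the state, without advancing time (a new reading comes with each control period).
- imaging.camera(name): name is "side" or "top" or "wrist"; returns (picture, depth): 480x640x3 uint8, red, green, blue; 480x640 float32, m along the optical axis (not along the pixel's ray), 0 where there is no reading.
- imaging.camera_model(name): a dict with "intrinsics" (3x3 intrinsics, pixels), "k1" (the pictures are not rectified: a ray, as slopes to the right and down, at radius r is drawn at 1 + k1 r^2 times it, then the intrinsics apply), "view" (4x4, takes a point from world to camera coordinates). Camera axes: x right, y down, z forward; pixel columns grow to the right and rows downward; lengths in m; the calibration is good to about 2 mm. A picture is of the moment at which its call begins: read the wrist's pose just before it. camera_model takes no time and is no camera call; for the wrist camera it gives the pose at the moment of the call.
- order.hand_in(): hands the job in; it is judged then, once.
The state is a dict: "time": time; "joint_positions": joint angles; "qd": joint speeds; "tau": joint torques, N m; "tool_pos": TCP position; "eef_rot": TCP orientation; "ft_force": force on the tool from outside, world axes, zero at the start; "moment": the same for the moment, N m; "width": opening from 0.0 (shut) to 1.0 (fully open); "grip_force": force on a finger pad.
Only numpy, scipy, OpenCV 4.12 (cv2) and the standard library are available. Lean on these libraries where they do the work, as an engineer would, in place of code of your own. Each camera call takes 0.05 s, during which the arm holds its last target. There are 200 camera calls.

TASK

Charge the polishing bowl and start it: set every stoneware drawer knob gently into the orange bowl, and pour all the white balls in from the green jug, over its spout, then stand the jug back upright on the bench. When everything is in, slide the lid down the centre stud until it lies flat on the bowl, slide the brass collar down the stud onto the lid, and only then push the red power lever fully over to on. Leave the cup, the sponge and the modelling tool where they are.

Things in the scene. Friction and masses are not known exactly. Their poses are not given: they have to be found in the camera images.
- tumbler: fixed vibratory polisher: blue drum base 200 mm across, 50 tall, control box 84 wide reaching 170 out to its -x; above it an open orange bowl, outside 200 across, inside 186 at the rim (height 145) and 156 at the floor (height 74), with a middle cone (64 wide at the floor, 24 at heights 118 to 133) carrying an upright steel stud. Origin on the bench under the bowl's centre, z up
- bowl_mouth (a point): centre of the bowl's mouth, at rim height (145 mm), on the stud's axis
- stud_tip (a point): top of the centre stud, height 209 mm; the stud is 10 mm thick with a cone point over its last 9 mm
- power (a joint): toggle lever on top of the control box: 0 = off (leaning to the machine's -y), 1.0 = on (leaning to its +y); it is pushed sideways along the machine's +y, about 1.5 N at the knob, and stays where it is left
- power_tip (a point): centre of the lever's red ball knob (26 mm diameter); the lever is 50 mm long from its pivot, which lies 140 mm from the stud along the machine's -x and 72 mm above the bench, so the knob moves 48 mm from off to on
- lid: round black lid of the bowl, 216 mm across and 5 mm thick, with a yellow hub in the middle (48 mm across, its top 30 mm above the lid's underside) and a 14 mm hole right through on the axis; 0.2 kg, starts lying on the bench. Origin at the centre of its underside, z up out of the hub. When home its underside is at height 145 mm
- collar: brass hold-down collar, a ring 36 mm outside, 14 mm bore, 24 mm tall, 0.06 kg; origin at the centre of its underside, z along the bore. When home it stands on the lid's hub with its underside at height 175 mm
- jug: green measuring jug, 110 mm tall, round, 80 mm across at the foot and 116 mm at the rim, wall 4 mm, 0.22 kg; spout on its +x side, handle on its -x side. Origin at the centre of its underside, z up. Its wall leans out 9 degrees, so the balls begin to run out at a tilt of about 80 degrees
- jug_spout (a point): tip of the beak-shaped spout (47 mm wide where it leaves the rim, running to a point), 81 mm from the jug's axis along its +x and 116 mm above its underside
- jug_grip (a point): grip point of the handle, 100 mm from the jug's axis along its -x and 70 mm above its underside, on an upright bar 14 x 14 mm from 21 to 105 mm above the underside; clear space of 40 mm between bar and jug; pinch it across the jug's y
- ball1: white porcelain polishing ball, 20 mm diameter, 15 g; origin at its centre; five to seven start in the jug (None if absent)
- ball2: white porcelain polishing ball, 20 mm diameter, 15 g; origin at its centre; five to seven start in the jug (None if absent)
- ball3: white porcelain polishing ball, 20 mm diameter, 15 g; origin at its centre; five to seven start in the jug (None if absent)
- ball4: white porcelain polishing ball, 20 mm diameter, 15 g; origin at its centre; five to seven start in the jug (None if absent)
- ball5: white porcelain polishing ball, 20 mm diameter, 15 g; origin at its centre; five to seven start in the jug (None if absent)
- ball6: white porcelain polishing ball, 20 mm diameter, 15 g; origin at its centre; five to seven start in the jug (None if absent)
- ball7: white porcelain polishing ball, 20 mm diameter, 15 g; origin at its centre; five to seven start in the jug (None if absent)
- knob1: terracotta-coloured fired drawer knob, 30 mm tall, widest (36 mm) between 16 and 24 mm above its foot of 30 mm, 35 g; origin at the centre of its foot, z up; two to four stand in a row on a fixed plywood ware board 12 mm thick (None if absent)
- knob2: terracotta-coloured fired drawer knob, 30 mm tall, widest (36 mm) between 16 and 24 mm above its foot of 30 mm, 35 g; origin at the centre of its foot, z up; two to four stand in a row on a fixed plywood ware board 12 mm thick (None if absent)
- knob3: terracotta-coloured fired drawer knob, 30 mm tall, widest (36 mm) between 16 and 24 mm above its foot of 30 mm, 35 g; origin at the centre of its foot, z up; two to four stand in a row on a fixed plywood ware board 12 mm thick (None if absent)
- knob4: terracotta-coloured fired drawer knob, 30 mm tall, widest (36 mm) between 16 and 24 mm above its foot of 30 mm, 35 g; origin at the centre of its foot, z up; two to four stand in a row on a fixed plywood ware board 12 mm thick (None if absent)
- cup: blue ceramic cup, 60 mm across and 60 mm tall; to be left alone
- sponge: yellow sponge block 70 x 50 x 35 mm; to be left alone
- modelling_tool: dark wooden modelling tool about 180 mm long, 8 mm thick; to be left alone

How it is judged:
By the outcome, as a careful person would: the job done as asked, in the order asked, and still so for the second after the job is handed in, with the robot touching nothing.
Of knob1, knob2, knob3, knob4 only 2 to 4 are there at a start; the rules pass over those that are not, and their reading is None.
Of ball1, ball2, ball3, ball4, ball5, ball6, ball7 only 5 to 7 are there at a start; the rules pass over those that are not, and their reading is None.
At some moment in a run one of knob1, knob2, knob3, knob4, lid, collar may be knocked a few centimetres aside while the robot is not near it.
It also fails if it takes over 210 s, if anything falls off the work surface, if the arm or the gripper's body presses on something with over 40 N, if the wrist force passes 120 N, or if a joint passes its speed limit or range.

## Working session

There is one attempt and no reset: what is moved stays moved. The work goes in short steps, Python scripts to look and compute and a shell command to move; the robot and the scene stay as the last step left them, time stands still between calls to the robot, and variables do not carry over. Pictures are saved under pics/ and viewed, at most 14 in all, crops included, and the job is handed in when it is done.

```bash
mkdir -p pics; ls; python3 - <<'E'
from rig import bot, imaging
import cv2,numpy as np
s=bot.observe(); print(s['time'],s['tool_pos'],s['eef_rot'],s['width'])
for n in('side','top'):
    p,d=imaging.camera(n); cv2.imwrite(f'pics/{n}0.png',p[:,:,::-1]); np.savez(f'pics/{n}0.npz',p=p,d=d)
    m=imaging.camera_model(n); print(n,m)
print(imaging.camera_model('wrist'))
E
```

```text
pics
0.0 [ 0.20332435 -0.51064833  0.30298337] [[-9.29136805e-01 -3.69735403e-01 -7.27402076e-04]
 [-3.69736117e-01  9.29135163e-01  1.74729443e-03]
 [ 2.98182356e-05  1.89242239e-03 -9.99998209e-01]] 0.9988960191487034
side {'intrinsics': array([[518.35245253,   0.        , 317.8442501 ],
       [  0.        , 518.35245253, 239.1622417 ],
       [  0.        ,   0.        ,   1.        ]]), 'k1': -0.09833742627701465, 'view': array([[-0.83523758, -0.54980739, -0.00948746,  0.48283304],
       [-0.30174571,  0.47268299, -0.82796154,  0.31554444],
       [ 0.45970394, -0.6886818 , -0.56070462,  0.96692581],
       [ 0.        ,  0.        ,  0.        ,  1.        ]])}
top {'intrinsics': array([[479.48453243,   0.        , 321.7982771 ],
       [  0.        , 479.48453243, 237.57946021],
       [  0.        ,   0.        ,   1.        ]]), 'k1': -0.039211769303220234, 'view': array([[ 0.00386267, -0.99977672, -0.02077477, -0.01046804],
       [-0.99293142, -0.00137009, -0.11868155,  0.59947432],
       [ 0.11862659,  0.02108635, -0.99271501,  1.21718107],
       [ 0.        ,  0.        ,  0.        ,  1.        ]])}
{'intrinsics': array([[366.13952525,   0.        , 321.59538822],
       [  0.        , 366.13952525, 235.45735876],
       [  0.        ,   0.        ,   1.        ]]), 'k1': -0.00796981115871011, 'view': array([[-0.36992003,  0.92906163,  0.00191455,  0.55024605],
       [ 0.88220976,  0.35061759,  0.3142821 , -0.04052211],
       [ 0.29131616,  0.11794828, -0.94932771,  0.38118186],
       [ 0.        ,  0.        ,  0.        ,  1.        ]])}
```

View pics/top0.png

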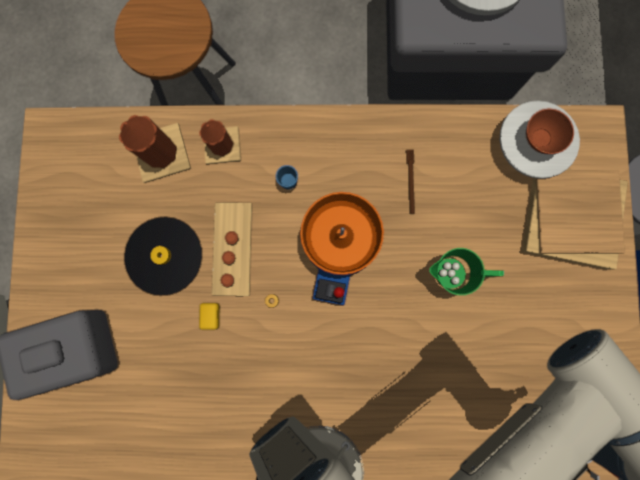

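View pics/side0.png

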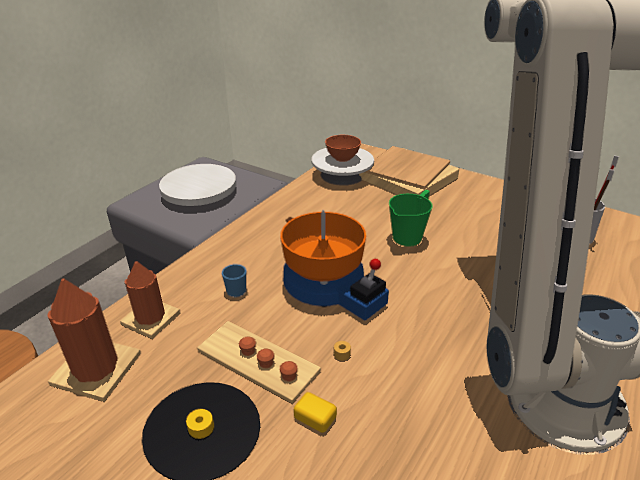

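Top view: three knobs at px (232,238), (229,258) and (228,280), lid (163,256) and collar (272,300). The bowl is at (342,235) with the lever's red ball at (339,292), and the jug at (460,272) has its spout left and handle at (500,273). The side view agrees.

```bash
cat > h.py <<'E'
import numpy as np, cv2
from rig import bot, imaging
def cast(m,px,z):
    """pixels (n,2) -> world points on plane height z"""
    px=np.asarray(px,float).reshape(-1,1,2); K=m['intrinsics']; D=np.array([m['k1'],0,0,0,0])
    u=cv2.undistortPoints(px,K,D).reshape(-1,2)
    R=m['view'][:3,:3]; c=-R.T@m['view'][:3,3]
    d=np.c_[u,np.ones(len(u))]@R
    return c+d*((z-c[2])/d[:,2])[:,None]
def proj(m,P):
    r=cv2.Rodrigues(m['view'][:3,:3])[0]
    return cv2.projectPoints(np.asarray(P,float).reshape(-1,1,3),r,m['view'][:3,3],m['intrinsics'],np.array([m['k1'],0,0,0,0]))[0].reshape(-1,2)
def cloud(m,d):
    v,u=np.nonzero(d>0); px=np.c_[u,v].astype(float).reshape(-1,1,2)
    n=cv2.undistortPoints(px,m['intrinsics'],np.array([m['k1'],0,0,0,0])).reshape(-1,2)
    X=np.c_[n,np.ones(len(n))]*d[v,u][:,None]; R=m['view'][:3,:3]
    W=np.full(d.shape+(3,),np.nan); W[v,u]=(X-m['view'][:3,3])@R; return W
def blobs(p,lo,hi,amin=20):
    hsv=cv2.cvtColor(p,cv2.COLOR_RGB2HSV); k=cv2.inRange(hsv,lo,hi)
    cs=cv2.findContours(k,cv2.RETR_EXTERNAL,cv2.CHAIN_APPROX_NONE)[0]
    return [c for c in cs if cv2.contourArea(c)>=amin]
def circ(c): return cv2.minEnclosingCircle(c)
def go(P,yaw=None,s=None):
    """slide(cm), twist(rad) to put TCP at P; yaw = world heading (deg) of tool y (mod 180)"""
    s=s or bot.observe(); R=np.array(s['eef_rot'])
    sl=R.T@(np.array(P)-s['tool_pos'])*100; t=0
    if yaw is not None:
        cur=np.degrees(np.arctan2(R[1,1],R[0,1])); t=-np.radians((yaw-cur+90)%180-90)
    return np.round(sl,2).tolist(), round(float(t),3)
E
cat > a.py <<'E'
from h import *
f=np.load('pics/top0.npz'); p,d=f['p'],f['d']; m=imaging.camera_model('top'); W=cloud(m,d)
print('bench z',np.nanmedian(W[330:350,100:180,2]))
C={'orange':((5,200,120),(14,255,255),.145),'green':((50,120,60),(80,255,255),.11),'yellow':((20,180,120),(32,255,255),.03),'red':((0,200,120),(3,255,255),.12),'terra':((0,80,60),(11,200,190),.032),'black':((0,0,0),(179,90,40),.005)}
for n,(lo,hi,z) in C.items():
    for c in blobs(p,lo,hi):
        (u,v),r=circ(c)
        if 100<v<330 and 110<u<520:
            k=np.zeros(d.shape,np.uint8); cv2.drawContours(k,[c],-1,1,-1); w=W[k>0]
            print(n,(round(u),round(v)),round(r,1),cv2.contourArea(c),'plane',cast(m,[(u,v)],z)[0].round(4),'cloud',np.nanmedian(w,0).round(3),'zmax',np.nanmax(w[:,2]).round(3),'min',np.nanmin(w,0)[:2].round(3),'max',np.nanmax(w,0)[:2].round(3))
E
python3 a.py
```

```text
bench z 0.00042026721613208466
orange (341, 233) 41.2 5119.5 plane [ 0.5984 -0.0574  0.145 ] cloud [ 0.604 -0.058  0.078] zmax 0.21 min [ 0.502 -0.155] max [0.696 0.041]
green (466, 271) 36.2 1848.0 plane [ 0.5093 -0.3613  0.11  ] cloud [ 0.51  -0.367  0.048] zmax 0.119 min [ 0.454 -0.451] max [ 0.565 -0.272]
yellow (208, 316) 14.8 435.5 plane [0.3961 0.2859 0.03  ] cloud [0.395 0.284 0.034] zmax 0.041 min [0.362 0.261] max [0.428 0.31 ]
yellow (159, 255) 9.0 230.5 plane [0.554  0.4208 0.03  ] cloud [0.555 0.423 0.029] zmax 0.036 min [0.532 0.397] max [0.578 0.445]
red (339, 292) 3.9 39.5 plane [ 0.4584 -0.0521  0.12  ] cloud [ 0.458 -0.052  0.129] zmax 0.134 min [ 0.451 -0.06 ] max [ 0.467 -0.043]
terra (227, 280) 6.1 102.0 plane [0.4884 0.2389 0.032 ] cloud [0.488 0.236 0.041] zmax 0.048 min [0.472 0.223] max [0.504 0.253]
terra (228, 257) 6.1 98.5 plane [0.5474 0.2365 0.032 ] cloud [0.547 0.235 0.04 ] zmax 0.047 min [0.532 0.22 ] max [0.561 0.25 ]
terra (231, 238) 6.1 99.5 plane [0.5992 0.23   0.032 ] cloud [0.598 0.228 0.041] zmax 0.048 min [0.584 0.213] max [0.614 0.242]
terra (342, 230) 4.0 28.0 plane [ 0.6187 -0.0617  0.032 ] cloud [ 0.598 -0.058  0.182] zmax 0.21 min [ 0.595 -0.068] max [ 0.618 -0.054]
terra (213, 132) 13.9 480.5 plane [0.8887 0.2865 0.032 ] cloud [0.851 0.262 0.127] zmax 0.164 min [0.827 0.235] max [0.892 0.323]
terra (148, 137) 29.8 1065.0 plane [0.8748 0.4662 0.032 ] cloud [0.829 0.424 0.185] zmax 0.239 min [0.791 0.392] max [0.884 0.485]
black (162, 255) 38.8 4434.0 plane [0.5547 0.4228 0.005 ] cloud [0.553 0.419 0.005] zmax 0.036 min [0.453 0.317] max [0.657 0.525]
```

```bash
python3 -c "
from h import *
print(go((.488,.237,.29),90))"
```

```text
([-54.09, 58.94, 1.41], 0.379)
```

```bash
python3 -m jog '[{"claw":0,"slide":[-54.1,58.9,1.4],"twist":0.379},{"claw":0,"slide":[-54.1,58.9,1.4],"twist":0.379},{"claw":0,"slide":[-54.1,58.9,1.4],"twist":0.379},{"claw":0,"slide":[-54.1,58.9,1.4],"twist":0.379},{"claw":0,"slide":[-54.1,58.9,1.4],"twist":0.379},{"claw":0,"slide":[-54.1,58.9,1.4],"twist":0.379},{"claw":0,"slide":[-54.1,58.9,1.4],"twist":0.379},{"claw":0,"slide":[-54.1,58.9,1.4],"twist":0.379},{"claw":0,"slide":[-54.1,58.9,1.4],"twist":0.379},{"claw":0,"slide":[-54.1,58.9,1.4],"twist":0.379},{"claw":0,"slide":[-54.1,58.9,1.4],"twist":0.379},{"claw":0,"slide":[-54.1,58.9,1.4],"twist":0.379}]' 30; python3 -c "
from h import *
print(go((.488,.237,.2),90),go((.488,.237,.088),90), bot.observe()['joint_positions'])"
```

```text
time: 1.3
tool_pos: [0.4141, 0.0437, 0.2935]
eef_rot: [[-1.0, -0.001, 0.0], [-0.001, 1.0, 0.0], [-0.0, 0.0, -1.0]]
ft_force: [1.5, -1.1, -0.2]
width: 1.0
grip_force: 0.0
([-7.4, 19.32, 9.36], 0.001) ([-7.4, 19.32, 20.56], 0.001) [ 2.77864254e+01 -5.33070294e-01 -1.28971078e+01 -5.52739682e-03
 -7.76239651e+01 -1.17753778e+02]
```

```bash
python3 -m jog '[{"claw":0,"slide":[-7.4,19.3,9.3],"twist":0},{"claw":0,"slide":[-7.4,19.3,9.3],"twist":0},{"claw":0,"slide":[-7.4,19.3,9.3],"twist":0},{"claw":0,"slide":[-7.4,19.3,9.3],"twist":0},{"claw":0,"slide":[-7.4,19.3,9.3],"twist":0},{"claw":0.2,"slide":[-7.4,19.3,13.5],"twist":0},{"claw":0.2,"slide":[-7.4,19.3,17.5],"twist":0},{"claw":0.2,"slide":[-7.4,19.3,20.5],"twist":0},{"claw":0.8,"slide":[-7.4,19.3,20.5],"twist":0},{"claw":0.8,"slide":[-7.4,19.3,20.5],"twist":0},{"claw":0.8,"slide":[-7.4,19.3,20.5],"twist":0},{"claw":0.8,"slide":[-7.4,19.3,20.5],"twist":0}]' 30
```

```text
time: 2.5
tool_pos: [0.4891, 0.2351, 0.0905]
eef_rot: [[-1.0, 0.0, 0.003], [0.0, 1.0, 0.002], [-0.003, 0.002, -1.0]]
ft_force: [0.5, -0.1, -0.3]
width: 0.396
grip_force: 29.9
```

```bash
python3 -m jog '[{"claw":0.8,"slide":[0,0,-5],"twist":0},{"claw":0.8,"slide":[0,0,-10],"twist":0},{"claw":0.8,"slide":[0,0,-15],"twist":0},{"claw":0.8,"slide":[0,0,-17],"twist":0},{"claw":0.8,"slide":[-16.5,-29.2,-17],"twist":0},{"claw":0.8,"slide":[-16.5,-29.2,-17],"twist":0},{"claw":0.8,"slide":[-16.5,-29.2,-17],"twist":0},{"claw":0.8,"slide":[-16.5,-29.2,-17],"twist":0},{"claw":0.8,"slide":[-16.5,-29.2,-17],"twist":0},{"claw":0.8,"slide":[-16.5,-29.2,-17],"twist":0},{"claw":0.8,"slide":[-16.5,-29.2,-17],"twist":0},{"claw":0.8,"slide":[-16.5,-29.2,-17],"twist":0}]'; python3 - <<'E'
from h import *
m=imaging.camera_model('wrist'); p,d=imaging.camera('wrist'); s=bot.observe()
cv2.imwrite('pics/w1.png',p[:,:,::-1]); np.savez('pics/w1.npz',p=p,d=d,v=m['view'])
W=cloud(m,d)
# stud: points z .16-.21 near axis
k=(W[...,2]>.165)&(W[...,2]<.2)&(np.hypot(W[...,0]-.599,W[...,1]+.0575)<.04)
print('stud',k.sum(),np.nanmedian(W[k],0))
k=(abs(W[...,2]-.143)<.004)&(np.hypot(W[...,0]-.599,W[...,1]+.0575)<.12)
a=W[k]; A=np.c_[2*a[:,:2],np.ones(len(a))]; x=np.linalg.lstsq(A,(a[:,:2]**2).sum(1),rcond=None)[0]
print('rim fit',x[:2],np.sqrt(x[2]+x[0]**2+x[1]**2),len(a)); print(s['tool_pos'],s['width'])
E
```

```text
time: 3.7
tool_pos: [0.6543, -0.0619, 0.2588]
eef_rot: [[-1.0, 0.005, 0.001], [0.005, 1.0, -0.001], [-0.001, -0.001, -1.0]]
ft_force: [-0.5, 0.0, -0.3]
width: 0.397
grip_force: 30.2
stud 353 [ 0.5954753  -0.05985212  0.18843789]
rim fit [ 0.59956883 -0.05873158] 0.09554540848074637 11974
[ 0.65359326 -0.05978684  0.25897188] 0.4006139198343051
```

View pics/w1.png

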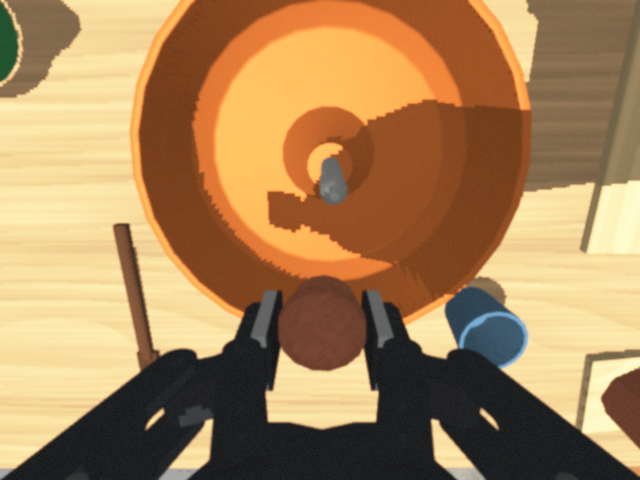

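The knob is held well at px (322,322). The stud, (332,180), is clear and the bowl is empty.

```bash
python3 -m jog '[{"claw":0.8,"slide":[0,0.1,4],"twist":0},{"claw":0.8,"slide":[0,0.1,7.5],"twist":0},{"claw":0.8,"slide":[0,0.1,9.5],"twist":0},{"claw":0.8,"slide":[0,0.1,10.5],"twist":0},{"claw":0.8,"slide":[0,0.1,10.5],"twist":0},{"claw":0.8,"slide":[0,0.1,10.6],"twist":0},{"claw":0.35,"slide":[0,0.1,10.6],"twist":0},{"claw":0.35,"slide":[0,0.1,10.6],"twist":0},{"claw":0.35,"slide":[0,0.1,7],"twist":0},{"claw":0.35,"slide":[0,0.1,3],"twist":0},{"claw":0,"slide":[0,0.1,0],"twist":0},{"claw":0,"slide":[0,0.1,0],"twist":0}]'; python3 - <<'E'
from h import *
p,d=imaging.camera('top'); m=imaging.camera_model('top')
print([ (cast(m,[circ(c)[0]],.032)[0].round(4),circ(c)[1]) for c in blobs(p,(0,80,60),(11,200,190),40)])
print(go((.547,.236,.2),90),go((.547,.236,.09),90))
E
```

```text
time: 4.95
tool_pos: [0.655, -0.0569, 0.2653]
eef_rot: [[-1.0, 0.0, 0.011], [0.0, 1.0, -0.0], [-0.011, -0.0, -1.0]]
ft_force: [-1.0, 0.7, 0.9]
width: 0.955
grip_force: 0.0
[(array([ 0.0443, -0.6873,  0.032 ]), 33.20024871826172), (array([ 0.6678, -0.0495,  0.032 ]), 9.725619316101074), (array([0.8885, 0.2847, 0.032 ]), 14.467988967895508), (array([0.8748, 0.4662, 0.032 ]), 29.75409507751465), (array([ 0.8886, -0.6215,  0.032 ]), 23.988800048828125)]
([10.77, 29.25, 6.16], -0.0) ([10.84, 29.25, 17.16], -0.0)
```

```bash
python3 -m jog '[{"claw":0,"slide":[10.8,29.2,5],"twist":0},{"claw":0,"slide":[10.8,29.2,5],"twist":0},{"claw":0,"slide":[10.8,29.2,5],"twist":0},{"claw":0,"slide":[10.8,29.2,5],"twist":0},{"claw":0,"slide":[10.8,29.2,5],"twist":0},{"claw":0,"slide":[10.8,29.2,5],"twist":0},{"claw":0,"slide":[10.8,29.2,5],"twist":0}]'; python3 - <<'E'
from h import *
m=imaging.camera_model('wrist'); p,d=imaging.camera('wrist'); W=cloud(m,d)
cv2.imwrite('pics/w2.png',p[:,:,::-1])
for c in blobs(p,(0,60,40),(14,220,220),300):
    k=np.zeros(d.shape,np.uint8); cv2.drawContours(k,[c],-1,1,-1); w=W[k>0]; w=w[w[:,2]>.036]
    if len(w): print(np.round(circ(c)[0]),np.nanmedian(w,0).round(4),((np.nanmax(w,0)+np.nanmin(w,0))/2).round(4))
print(bot.observe()['tool_pos'],go((.547,.236,.09),90))
E
```

```text
time: 5.7
tool_pos: [0.5428, 0.2389, 0.2069]
eef_rot: [[-1.0, -0.003, -0.003], [-0.003, 1.0, -0.0], [0.003, -0.0, -1.0]]
ft_force: [-0.1, -1.0, -0.2]
width: 0.999
grip_force: 0.0
[311. 305.] [0.5965 0.2301 0.0413] [0.5991 0.2299 0.0401]
[320. 241.] [0.5452 0.2365 0.0413] [0.5469 0.2362 0.0404]
[0.54292105 0.23924072 0.20685893] ([-0.44, -0.32, 11.68], 0.004)
```

```bash
python3 -m jog '[{"claw":0.2,"slide":[-0.4,-0.3,4],"twist":0},{"claw":0.2,"slide":[-0.4,-0.3,8],"twist":0},{"claw":0.2,"slide":[-0.4,-0.3,11],"twist":0},{"claw":0.2,"slide":[-0.4,-0.3,11.7],"twist":0},{"claw":0.2,"slide":[-0.4,-0.3,11.7],"twist":0},{"claw":0.8,"slide":[-0.4,-0.3,11.7],"twist":0},{"claw":0.8,"slide":[-0.4,-0.3,11.7],"twist":0},{"claw":0.8,"slide":[-0.4,-0.3,11.7],"twist":0},{"claw":0.8,"slide":[-0.4,-0.3,7],"twist":0},{"claw":0.8,"slide":[-0.4,-0.3,2],"twist":0},{"claw":0.8,"slide":[-0.4,-0.3,-3],"twist":0},{"claw":0.8,"slide":[-0.4,-0.3,-5.5],"twist":0}]'; python3 -c "
from h import *
print(go((.544,-.0585,.26),90),go((.544,-.0585,.153),90))"
```

```text
time: 6.95
tool_pos: [0.5503, 0.2328, 0.27]
eef_rot: [[-1.0, -0.0, 0.008], [-0.0, 1.0, 0.004], [-0.008, 0.004, -1.0]]
ft_force: [0.7, -0.3, -0.3]
width: 0.399
grip_force: 30.3
([0.64, -29.13, 0.87], 0.0) ([0.73, -29.18, 11.57], 0.0)
```

```bash
python3 -m jog '[{"claw":0.8,"slide":[0.3,-29.5,1],"twist":0},{"claw":0.8,"slide":[0.3,-29.5,1],"twist":0},{"claw":0.8,"slide":[0.3,-29.5,1],"twist":0},{"claw":0.8,"slide":[0.3,-29.5,1],"twist":0},{"claw":0.8,"slide":[0.3,-29.5,1],"twist":0},{"claw":0.8,"slide":[0.3,-29.5,1],"twist":0},{"claw":0.8,"slide":[0.3,-29.5,1],"twist":0},{"claw":0.8,"slide":[0.3,-29.5,1],"twist":0}]'; python3 -c "
from h import *
print(go((.544,-.0585,.154),90))"
```

```text
time: 7.75
tool_pos: [0.546, -0.0635, 0.2541]
eef_rot: [[-1.0, 0.003, 0.001], [0.003, 1.0, 0.0], [-0.001, 0.0, -1.0]]
ft_force: [-0.4, -0.2, 0.5]
width: 0.399
grip_force: 30.3
([0.21, 0.5, 10.01], -0.003)
```

```bash
python3 -m jog '[{"claw":0.8,"slide":[0.1,0.1,4],"twist":0},{"claw":0.8,"slide":[0.1,0.1,7.5],"twist":0},{"claw":0.8,"slide":[0.1,0.1,9.5],"twist":0},{"claw":0.8,"slide":[0.1,0.1,10.1],"twist":0},{"claw":0.8,"slide":[0.1,0.1,10.1],"twist":0},{"claw":0.8,"slide":[0.1,0.1,10.2],"twist":0},{"claw":0.35,"slide":[0.1,0.1,10.2],"twist":0},{"claw":0.35,"slide":[0.1,0.1,10.2],"twist":0},{"claw":0.35,"slide":[0.1,0.1,7],"twist":0},{"claw":0.35,"slide":[0.1,0.1,3],"twist":0},{"claw":0,"slide":[0.1,0.1,0],"twist":0},{"claw":0,"slide":[0.1,0.1,0],"twist":0}]'; python3 -c "
from h import *
print(go((.599,.230,.205),90))"
```

```text
time: 8.95
tool_pos: [0.5473, -0.0611, 0.2587]
eef_rot: [[-1.0, -0.001, 0.01], [-0.001, 1.0, -0.0], [-0.01, -0.0, -1.0]]
ft_force: [-0.0, -0.3, 0.9]
width: 0.957
grip_force: 0.0
([-5.15, 29.1, 5.42], 0.001)
```

```bash
python3 -m jog '[{"claw":0,"slide":[-5.3,28.9,5],"twist":0},{"claw":0,"slide":[-5.3,28.9,5],"twist":0},{"claw":0,"slide":[-5.3,28.9,5],"twist":0},{"claw":0,"slide":[-5.3,28.9,5],"twist":0},{"claw":0,"slide":[-5.3,28.9,5],"twist":0},{"claw":0,"slide":[-5.3,28.9,5],"twist":0},{"claw":0,"slide":[-5.3,28.9,5],"twist":0},{"claw":0,"slide":[-5.3,28.9,5],"twist":0}]'; python3 - <<'E'
from h import *
m=imaging.camera_model('wrist'); p,d=imaging.camera('wrist'); W=cloud(m,d)
for c in blobs(p,(0,60,40),(14,220,220),300):
    k=np.zeros(d.shape,np.uint8); cv2.drawContours(k,[c],-1,1,-1); w=W[k>0]; w=w[w[:,2]>.036]
    if len(w): print(np.round(circ(c)[0]),((np.nanmax(w,0)+np.nanmin(w,0))/2).round(4))
print(bot.observe()['tool_pos'],go((.599,.230,.09),90))
E
```

```text
time: 9.75
tool_pos: [0.5977, 0.2289, 0.2021]
eef_rot: [[-1.0, -0.002, -0.002], [-0.002, 1.0, -0.001], [0.002, -0.001, -1.0]]
ft_force: [-0.5, -0.8, 0.7]
width: 1.001
grip_force: 0.0
[526. 471.] [0.7108 0.3463 0.1186]
[325. 240.] [0.5996 0.2298 0.0402]
[0.59788569 0.22781954 0.20292505] ([-0.12, 0.23, 11.29], 0.001)
```

```bash
python3 -m jog '[{"claw":0.2,"slide":[-0.1,0.1,4],"twist":0},{"claw":0.2,"slide":[-0.1,0.1,8],"twist":0},{"claw":0.2,"slide":[-0.1,0.1,10.7],"twist":0},{"claw":0.2,"slide":[-0.1,0.1,11.3],"twist":0},{"claw":0.2,"slide":[-0.1,0.1,11.3],"twist":0},{"claw":0.8,"slide":[-0.1,0.1,11.3],"twist":0},{"claw":0.8,"slide":[-0.1,0.1,11.3],"twist":0},{"claw":0.8,"slide":[-0.1,0.1,11.3],"twist":0},{"claw":0.8,"slide":[-0.1,0.1,7],"twist":0},{"claw":0.8,"slide":[-0.1,0.1,2],"twist":0},{"claw":0.8,"slide":[-0.1,0.1,-3],"twist":0},{"claw":0.8,"slide":[-0.1,0.1,-6],"twist":0}]' && python3 -m jog '[{"claw":0.8,"slide":[0,-23.3,0],"twist":-1.571},{"claw":0.8,"slide":[0,-23.3,0],"twist":-1.571},{"claw":0.8,"slide":[0,-23.3,0],"twist":-1.571},{"claw":0.8,"slide":[0,-23.3,0],"twist":-1.571},{"claw":0.8,"slide":[0,-23.3,0],"twist":-1.571},{"claw":0.8,"slide":[0,-23.3,0],"twist":-1.571},{"claw":0.8,"slide":[0,-23.3,0],"twist":-1.571},{"claw":0.8,"slide":[0,-23.3,0],"twist":-1.571},{"claw":0.8,"slide":[0,-23.3,0],"twist":-1.571},{"claw":0.8,"slide":[0,-23.3,0],"twist":-1.571},{"claw":0.8,"slide":[0,-23.3,0],"twist":-1.571},{"claw":0.8,"slide":[0,-23.3,0],"twist":-1.571}]'; python3 -c "
from h import *
print(go((.599,-.0035,.154),0))"
```

```text
time: 11.0
tool_pos: [0.6, 0.2286, 0.2696]
eef_rot: [[-1.0, -0.0, 0.007], [-0.0, 1.0, 0.003], [-0.007, 0.003, -1.0]]
ft_force: [0.5, -0.1, 0.3]
width: 0.398
grip_force: 30.2
time: 12.2
tool_pos: [0.5991, -0.0045, 0.2644]
eef_rot: [[0.001, -1.0, 0.001], [-1.0, -0.001, 0.0], [-0.0, -0.001, -1.0]]
ft_force: [-0.1, 0.5, -0.7]
width: 0.399
grip_force: 30.2
([-0.1, 0.03, 11.04], 0.001)
```

```bash
python3 -m jog '[{"claw":0.8,"slide":[-0.1,0,4],"twist":0},{"claw":0.8,"slide":[-0.1,0,8],"twist":0},{"claw":0.8,"slide":[-0.1,0,10.3],"twist":0},{"claw":0.8,"slide":[-0.1,0,11],"twist":0},{"claw":0.8,"slide":[-0.1,0,11],"twist":0},{"claw":0.8,"slide":[-0.1,0,11.1],"twist":0},{"claw":0.35,"slide":[-0.1,0,11.1],"twist":0},{"claw":0.35,"slide":[-0.1,0,11.1],"twist":0},{"claw":0.35,"slide":[-0.1,0,7],"twist":0},{"claw":0.35,"slide":[-0.1,0,3],"twist":0},{"claw":0,"slide":[-0.1,0,-2],"twist":0},{"claw":0,"slide":[-0.1,0,-3],"twist":0}]' ; python3 - <<'E'
from h import *
f=np.load('pics/top0.npz'); p,d=f['p'],f['d']; m=imaging.camera_model('top'); W=cloud(m,d)
hsv=cv2.cvtColor(p,cv2.COLOR_RGB2HSV); k=cv2.inRange(hsv,(50,120,60),(80,255,255))>0
w=W[k]; w=w[(w[:,1]<-.2)&(w[:,1]>-.5)&(w[:,2]>.100)]
c=w[w[:,1]>-.42]; a=c[:,:2]; x=np.linalg.lstsq(np.c_[2*a,np.ones(len(a))],(a**2).sum(1),rcond=None)[0]
print('axis',x[:2],np.sqrt(x[2]+x[0]**2+x[1]**2))
h=w[w[:,1]<-.425]; print('bar',np.median(h,0),h.min(0),h.max(0),len(h))
t=w[np.argmax(w[:,1])]; print('spout',t)
print(go((.5,-.43,.26),0))
E
```

```text
time: 13.4
tool_pos: [0.6011, -0.0039, 0.3007]
eef_rot: [[-0.0, -1.0, 0.012], [-1.0, 0.0, 0.0], [-0.0, -0.012, -1.0]]
ft_force: [0.1, 0.2, 0.3]
width: 0.958
grip_force: 0.0
axis [ 0.50954842 -0.34511654] 0.05949069573386855
bar [ 0.50472831 -0.43818742  0.10516401] [ 0.49972665 -0.45131605  0.10004491] [ 0.50986792 -0.42512701  0.11217447] 54
spout [ 0.50886395 -0.27249009  0.11634024]
([42.61, 10.14, 3.95], -0.0)
```

```bash
python3 -m jog '[{"claw":0,"slide":[42.6,10.1,0],"twist":0},{"claw":0,"slide":[42.6,10.1,0],"twist":0},{"claw":0,"slide":[42.6,10.1,0],"twist":0},{"claw":0,"slide":[42.6,10.1,0],"twist":0},{"claw":0,"slide":[42.6,10.1,0],"twist":0},{"claw":0,"slide":[42.6,10.1,0],"twist":0},{"claw":0,"slide":[42.6,10.1,0],"twist":0},{"claw":0,"slide":[42.6,10.1,0],"twist":0},{"claw":0,"slide":[42.6,10.1,4],"twist":0},{"claw":0,"slide":[42.6,10.1,4],"twist":0},{"claw":0,"slide":[42.6,10.1,4],"twist":0}]' ; python3 - <<'E'
from h import *
m=imaging.camera_model('wrist'); p,d=imaging.camera('wrist'); W=cloud(m,d)
cv2.imwrite('pics/w3.png',p[:,:,::-1]); np.savez('pics/w3.npz',p=p,d=d,v=m['view'])
hsv=cv2.cvtColor(p,cv2.COLOR_RGB2HSV); k=cv2.inRange(hsv,(45,100,40),(80,255,255))>0
w=W[k]; print(np.nanmin(w,0),np.nanmax(w,0))
h=w[(w[:,1]<-.42)&(w[:,2]>.09)]; print('bar',np.median(h,0),h.min(0),h.max(0),len(h))
print(bot.observe()['tool_pos'],bot.observe()['joint_positions'])
E
```

```text
time: 14.5
tool_pos: [0.4972, -0.4303, 0.2516]
eef_rot: [[-0.002, -1.0, -0.003], [-1.0, 0.002, 0.002], [-0.002, 0.003, -1.0]]
ft_force: [0.2, -0.2, -0.3]
width: 0.999
grip_force: 0.0
[ 0.45214971 -0.45584404 -0.00080734] [ 0.56689021 -0.18173586  0.25465611]
bar [ 0.50562177 -0.44047707  0.10529087] [ 0.4934559  -0.45582922  0.09001302] [ 0.51303503 -0.42020402  0.25465611] 1300
[ 0.49805421 -0.42972511  0.25339212] [-2.72049846e+01  2.79588801e+01  1.85848601e+01  1.79285415e-02
 -8.06580410e+01  2.71530463e+01]
```

View pics/w3.png

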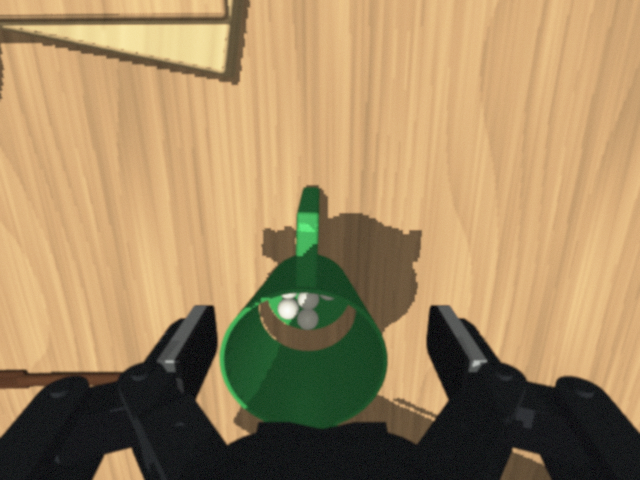

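```bash
python3 - <<'E'
from h import *
f=np.load('pics/w3.npz'); p,d=f['p'],f['d']; W=cloud({**imaging.camera_model('wrist'),'view':f['v']},d)
hsv=cv2.cvtColor(p,cv2.COLOR_RGB2HSV); k=cv2.inRange(hsv,(45,100,40),(80,255,255))>0
w=W[k]; h=w[(w[:,1]<-.41)&(w[:,2]>.102)&(w[:,2]<.108)]
for a,b in((-.46,-.45),(-.45,-.44),(-.44,-.43),(-.43,-.42),(-.42,-.41)):
    q=h[(h[:,1]>a)&(h[:,1]<b)]; 
    if len(q): print(a,len(q),q[:,0].min().round(4),q[:,0].max().round(4),q[:,1].min().round(4))
r=w[(w[:,2]>.107)&(w[:,2]<.113)&(w[:,1]>-.42)&(w[:,1]<-.2)][:,:2]
x=np.linalg.lstsq(np.c_[2*r,np.ones(len(r))],(r**2).sum(1),rcond=None)[0]; print('axis',x[:2],np.sqrt(x[2]+x[0]**2+x[1]**2))
E
```

```text
-0.46 209 0.4987 0.5117 -0.4557
-0.45 345 0.4987 0.5126 -0.45
-0.44 323 0.4994 0.5128 -0.44
-0.43 309 0.4995 0.513 -0.43
-0.42 302 0.5002 0.514 -0.42
axis [ 0.50935634 -0.34915753] 0.056054371764765194
```

The handle's top bar runs from px (308,190) to (308,260). Several white balls are visible in the jug at about (300,305).

```bash
python3 -m jog '[{"claw":0.2,"slide":[1.9,-0.7,4],"twist":0.04},{"claw":0.2,"slide":[1.9,-0.7,8],"twist":0.04},{"claw":0.2,"slide":[1.9,-0.7,12],"twist":0.04},{"claw":0.2,"slide":[1.9,-0.7,13.7],"twist":0.04},{"claw":0.2,"slide":[1.9,-0.7,13.7],"twist":0.04},{"claw":1,"slide":[1.9,-0.7,13.7],"twist":0.04},{"claw":1,"slide":[1.9,-0.7,13.7],"twist":0.04},{"claw":1,"slide":[1.9,-0.7,13.7],"twist":0.04},{"claw":1,"slide":[1.9,-0.7,13.7],"twist":0.04},{"claw":1,"slide":[1.9,-0.7,13.7],"twist":0.04},{"claw":1,"slide":[1.9,-0.7,13.2],"twist":0.04},{"claw":1,"slide":[1.9,-0.7,12.7],"twist":0.04}]' 120 ; python3 - <<'E'
from h import *
m=imaging.camera_model('side'); p,d=imaging.camera('side'); cv2.imwrite('pics/s1.png',p[:,:,::-1])
m=imaging.camera_model('wrist'); p,d=imaging.camera('wrist'); cv2.imwrite('pics/w4.png',p[:,:,::-1])
cv2.imwrite('pics/sw4.png',np.hstack([cv2.resize(cv2.imread('pics/s1.png'),(400,300)),cv2.resize(cv2.imread('pics/w4.png'),(400,300))]))
E
```

```text
time: 15.75
tool_pos: [0.5046, -0.4481, 0.1259]
eef_rot: [[-0.04, -0.999, -0.002], [-0.999, 0.04, 0.001], [-0.001, 0.002, -1.0]]
ft_force: [-0.7, -0.5, -4.0]
width: 0.144
grip_force: 116.9
```

View pics/sw4.png

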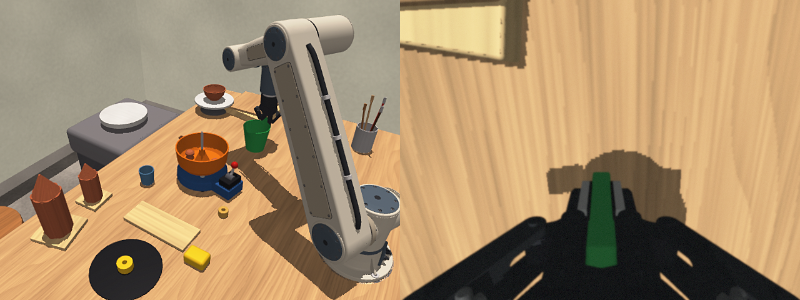

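The jug is held level with the bar centred between the pads. Next is a steady lift.

```bash
python3 -m jog '[{"claw":1,"slide":[0,0,-1],"twist":0},{"claw":1,"slide":[0,0,-3],"twist":0},{"claw":1,"slide":[0,0,-6],"twist":0},{"claw":1,"slide":[0,0,-9.5],"twist":0},{"claw":1,"slide":[0,0,-13],"twist":0},{"claw":1,"slide":[0,0,-16.5],"twist":0},{"claw":1,"slide":[0,0,-20],"twist":0},{"claw":1,"slide":[0,0,-23.5],"twist":0},{"claw":1,"slide":[0,0,-26],"twist":0},{"claw":1,"slide":[0,0,-28],"twist":0},{"claw":1,"slide":[0,0,-29],"twist":0},{"claw":1,"slide":[0,0,-29],"twist":0}]' 120 ; python3 - <<'E'
from h import *
m=imaging.camera_model('side'); p,d=imaging.camera('side'); cv2.imwrite('pics/s2.png',p[:,:,::-1])
W=cloud(m,d); hsv=cv2.cvtColor(p,cv2.COLOR_RGB2HSV); k=cv2.inRange(hsv,(45,100,30),(85,255,255))>0
w=W[k]; w=w[w[:,2]>.2]; print(len(w),np.nanpercentile(w,[1,50,99],axis=0))
E
```

```text
time: 17.05
tool_pos: [0.5051, -0.4487, 0.4186]
eef_rot: [[-0.04, -0.999, 0.003], [-0.999, 0.04, -0.002], [0.002, -0.003, -1.0]]
ft_force: [1.3, 0.5, -4.0]
width: 0.146
grip_force: 117.1
2010 [[ 0.45966535 -0.40203579  0.303658  ]
 [ 0.50302704 -0.31099252  0.37760067]
 [ 0.56343343 -0.2734614   0.4129048 ]]
```

View pics/s2.png

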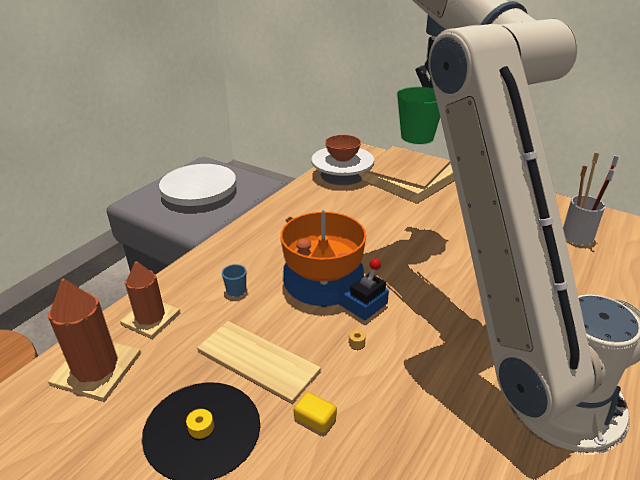

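Jug hangs upright at px (418,115). The collar has moved to (357,340), so I'll re-measure it later. Carrying the jug to the bowl next.

```bash
python3 -m jog '[{"claw":1,"slide":[-1,-0.3,-0.5],"twist":0},{"claw":1,"slide":[-3,-0.9,-1.5],"twist":0},{"claw":1,"slide":[-6,-1.8,-2.2],"twist":0},{"claw":1,"slide":[-9.5,-2.9,-2.2],"twist":0},{"claw":1,"slide":[-13,-4,-2.2],"twist":0},{"claw":1,"slide":[-16.5,-5,-2.2],"twist":0},{"claw":1,"slide":[-20,-6.1,-2.2],"twist":0},{"claw":1,"slide":[-23,-7,-2.2],"twist":0},{"claw":1,"slide":[-25,-7.6,-2.2],"twist":0},{"claw":1,"slide":[-26,-7.9,-2.2],"twist":0},{"claw":1,"slide":[-26.2,-8,-2.2],"twist":0},{"claw":1,"slide":[-26.2,-8,-2.2],"twist":0}]' 120
cat > tilt.py <<'E'
from h import *
import sys
# wall/jug tilt from green cloud (side+top): foot/rim points in plane (heading, z) relative to grip
s=bot.observe(); g=np.array(s['tool_pos'])+[0,0,-.054]; R=np.array(s['eef_rot']); fwd=-R[:,0]; fwd[2]=0
print('t',s['time'],'tcp',np.round(s['tool_pos'],4),'F',np.round(s['ft_force'],1))
pts=[]
for n in ('side','top'):
    m=imaging.camera_model(n); p,d=imaging.camera(n); W=cloud(m,d); cv2.imwrite(f'pics/{n}_{sys.argv[1]}.png',p[:,:,::-1])
    hsv=cv2.cvtColor(p,cv2.COLOR_RGB2HSV); k=cv2.inRange(hsv,(45,100,20),(85,255,255))>0
    w=W[k]; w=w[np.isfinite(w[:,0])]-g; w=w[np.linalg.norm(w,axis=1)<.24]; pts.append(w)
    if n=='top':
        k=cv2.inRange(hsv,(0,0,150),(179,40,255))>0; b=W[k]; b=b[np.hypot(b[:,0]-.599,b[:,1]+.0585)<.15]; print('white px near bowl',len(b),np.nanmedian(b,0) if len(b) else '')
w=np.vstack(pts); a=np.c_[w@fwd,w[:,2]]*1000
print('fwd/z rel grip: farthest',a[np.argsort((a**2).sum(1))[-5]].round(),'min',np.percentile(a,1,axis=0).round(),'max',np.percentile(a,99,axis=0).round(),len(a))
f=a[np.argsort((a**2).sum(1))[-5]]; print('tilt est',round(16.6-np.degrees(np.arctan2(f[1],f[0])),1))
E
python3 tilt.py a
```

```text
time: 18.3
tool_pos: [0.5954, -0.1901, 0.4384]
eef_rot: [[-0.04, -0.999, -0.001], [-0.999, 0.04, -0.0], [0.0, 0.001, -1.0]]
ft_force: [-0.3, -0.2, -3.6]
width: 0.142
grip_force: 117.1
t 18.3 tcp [ 0.5954 -0.1901  0.4384] F [-0.3 -0.2 -3.6]
white px near bowl 13214 [ 0.58145983 -0.04189873  0.76731798]
fwd/z rel grip: farthest [179.  52.] min [  9. -61.] max [173.  49.] 3693
tilt est 0.4
```

```bash
python3 -m jog '[{"claw":1,"slide":[0,0,0],"twist":0},{"claw":1,"slide":[0,0,0],"twist":0},{"claw":1,"slide":[0,0,0],"twist":0}]' 60; python3 tilt.py b; python3 -m jog '[{"claw":1,"slide":[0,0,0],"twist":0},{"claw":1,"slide":[0,0,0],"twist":0},{"claw":1,"slide":[0,0,0],"twist":0}]' 40; python3 tilt.py c
```

```text
time: 18.7
tool_pos: [0.5954, -0.1904, 0.4386]
eef_rot: [[-0.041, -0.999, -0.0], [-0.999, 0.041, -0.0], [0.0, 0.0, -1.0]]
ft_force: [-0.0, -0.3, -4.2]
width: 0.144
grip_force: 117.1
t 18.7 tcp [ 0.5954 -0.1904  0.4386] F [-0.  -0.3 -4.2]
white px near bowl 13225 [ 0.58142562 -0.04182755  0.76760926]
fwd/z rel grip: farthest [180.  48.] min [  8. -62.] max [172.  49.] 3695
tilt est 1.7
time: 19.1
tool_pos: [0.5956, -0.1899, 0.4386]
eef_rot: [[-0.04, -0.999, -0.0], [-0.999, 0.04, -0.0], [0.0, 0.0, -1.0]]
ft_force: [0.7, -0.0, -2.6]
width: 0.145
grip_force: 117.1
t 19.1 tcp [ 0.5956 -0.1899  0.4386] F [ 0.7 -0.  -2.6]
white px near bowl 13230 [ 0.58148606 -0.04108655  0.76758024]
fwd/z rel grip: farthest [178.  52.] min [  8. -61.] max [172.  49.] 3697
tilt est 0.4
```

```bash
python3 -m jog '[{"claw":1,"slide":[0,0,0],"twist":0},{"claw":1,"slide":[0,0,0],"twist":0}]' 30; python3 tilt.py d
```

```text
time: 19.4
tool_pos: [0.5956, -0.1899, 0.4386]
eef_rot: [[-0.04, -0.999, 0.0], [-0.999, 0.04, -0.0], [0.0, -0.0, -1.0]]
ft_force: [-0.6, 0.9, -2.9]
width: 0.146
grip_force: 117.1
t 19.4 tcp [ 0.5956 -0.1899  0.4386] F [-0.6  0.9 -2.9]
white px near bowl 13211 [ 0.58140972 -0.04111003  0.76748065]
fwd/z rel grip: farthest [180.  52.] min [  8. -61.] max [173.  49.] 3705
tilt est 0.6
```

```bash
python3 -m jog '[{"claw":0.97,"slide":[0,0,0],"twist":0},{"claw":0.97,"slide":[0,0,0],"twist":0}]' 60; python3 tilt.py e
```

```text
time: 19.7
tool_pos: [0.5956, -0.1899, 0.4386]
eef_rot: [[-0.04, -0.999, -0.0], [-0.999, 0.04, -0.0], [0.0, 0.0, -1.0]]
ft_force: [-0.2, 0.1, -3.8]
width: 0.146
grip_force: 117.1
t 19.7 tcp [ 0.5956 -0.1899  0.4386] F [-0.2  0.1 -3.8]
white px near bowl 13223 [ 0.58146054 -0.04110925  0.76750755]
fwd/z rel grip: farthest [179.  53.] min [  9. -61.] max [172.  49.] 3699
tilt est 0.1
```

```bash
python3 -m jog '[{"claw":0.9,"slide":[0,0,0],"twist":0}]' 20|grep -E 'width|grip'; python3 -m jog '[{"claw":0.87,"slide":[0,0,0],"twist":0}]' 20|grep -E 'width|grip';python3 -m jog '[{"claw":0.86,"slide":[0,0,0],"twist":0}]' 20|grep -E 'width|grip'; python3 tilt.py f
```

```text
width: 0.146
grip_force: 117.1
width: 0.144
grip_force: 117.1
width: 0.145
grip_force: 115.4
t 20.1 tcp [ 0.5956 -0.1899  0.4386] F [ 0.1 -0.1 -3.5]
white px near bowl 13197 [ 0.5814466  -0.0411077   0.76746263]
fwd/z rel grip: farthest [180.  51.] min [  8. -61.] max [172.  49.] 3704
tilt est 0.8
```

```bash
for i in 1; do python3 -m jog '[{"claw":0.857,"slide":[0,0,0],"twist":0}]' 20|grep -E 'width|grip'; python3 -m jog '[{"claw":0.855,"slide":[0,0,0],"twist":0}]' 20|grep -E 'width|grip';python3 -m jog '[{"claw":0.853,"slide":[0,0,0],"twist":0}]' 20|grep -E 'width|grip'; done; python3 tilt.py f
```

```text
width: 0.147
grip_force: 101.0
width: 0.15
grip_force: 91.4
width: 0.151
grip_force: 81.8
t 20.5 tcp [ 0.5956 -0.1899  0.4386] F [ 0.2 -0.1 -3.2]
white px near bowl 13213 [ 0.5814001  -0.04112529  0.76748817]
fwd/z rel grip: farthest [179.  51.] min [  8. -61.] max [173.  49.] 3710
tilt est 0.6
```

```bash
python3 -m jog '[{"claw":0.848,"slide":[0,0,0],"twist":0},{"claw":0.848,"slide":[0,0,0],"twist":0}]'|grep -E 'width|grip'; python3 -m jog '[{"claw":0.845,"slide":[0,0,0],"twist":0},{"claw":0.845,"slide":[0,0,0],"twist":0}]' |grep -E 'width|grip';python3 tilt.py f;python3 -m jog '[{"claw":0.842,"slide":[0,0,0],"twist":0},{"claw":0.842,"slide":[0,0,0],"twist":0}]' |grep -E 'width|grip'; python3 tilt.py g
```

```text
width: 0.151
grip_force: 57.8
width: 0.158
grip_force: 43.3
t 21.0 tcp [ 0.5956 -0.1899  0.4386] F [-0.2  0.  -3.9]
white px near bowl 13228 [ 0.58142701 -0.0411014   0.76750061]
fwd/z rel grip: farthest [178.  51.] min [  9. -61.] max [172.  49.] 3716
tilt est 0.6
width: 0.157
grip_force: 28.6
t 21.3 tcp [ 0.5956 -0.1899  0.4386] F [ 0.4  0.6 -4.2]
white px near bowl 13208 [ 0.58149388 -0.04111708  0.76748247]
fwd/z rel grip: farthest [180.  51.] min [  8. -61.] max [173.  49.] 3710
tilt est 0.7
```

```bash
python3 -m jog '[{"claw":0.8405,"slide":[0,0,0],"twist":0},{"claw":0.8405,"slide":[0,0,0],"twist":0}]'|grep -E 'grip'; python3 tilt.py f|tail -1; python3 -m jog '[{"claw":0.8395,"slide":[0,0,0],"twist":0},{"claw":0.8395,"slide":[0,0,0],"twist":0}]' |grep -E 'grip';python3 tilt.py f|tail -1
```

```text
grip_force: 21.4
tilt est 13.1
grip_force: 14.0
tilt est 49.8
```

```bash
python3 -m jog '[{"claw":0.839,"slide":[0,0,0],"twist":0},{"claw":0.839,"slide":[0,0,0],"twist":0}]'|grep -E 'grip'; python3 tilt.py f|tail -1
```

```text
grip_force: 11.6
tilt est 57.1
```

```bash
python3 -m jog '[{"claw":0.8385,"slide":[0,0,0],"twist":0},{"claw":0.8385,"slide":[0,0,0],"twist":0},{"claw":0.848,"slide":[0,0,0],"twist":0},{"claw":0.85,"slide":[0,0,0],"twist":0}]'|grep -E 'grip'; python3 tilt.py f
```

```text
grip_force: 20.3
t 22.7 tcp [ 0.5955 -0.1899  0.4386] F [ 0.  -0.3 -3.2]
white px near bowl 13344 [ 0.58132102 -0.04108218  0.76740455]
fwd/z rel grip: farthest [ 138. -116.] min [ -18. -135.] max [128.  26.] 3989
tilt est 56.6
```

View pics/side_f.png

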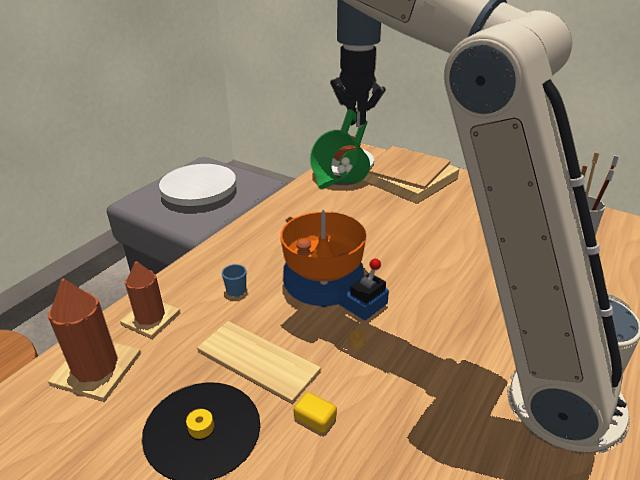

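The jug is tilted about 57° with all the balls inside, at px (343,163). Its spout, (322,185), is high above the bowl, and it holds at 20 N.

```bash
python3 -m jog '[{"claw":0.838,"slide":[0,0,0],"twist":0},{"claw":0.838,"slide":[0,0,0],"twist":0},{"claw":0.848,"slide":[0,0,0],"twist":0}]'|grep -E 'grip'; python3 tilt.py f|tail -1
```

```text
grip_force: 20.3
tilt est 58.8
```

```bash
python3 -m jog '[{"claw":0.8375,"slide":[0,0,0],"twist":0},{"claw":0.8375,"slide":[0,0,0],"twist":0},{"claw":0.848,"slide":[0,0,0],"twist":0}]'|grep -E 'grip'; python3 tilt.py f|tail -1
```

```text
grip_force: 20.2
tilt est 64.5
```

```bash
python3 -m jog '[{"claw":0.837,"slide":[0,0,0],"twist":0},{"claw":0.837,"slide":[0,0,0],"twist":0},{"claw":0.848,"slide":[0,0,0],"twist":0}]'|grep -E 'grip'; python3 tilt.py f|tail -2
```

```text
grip_force: 20.1
fwd/z rel grip: farthest [ 106. -147.] min [ -30. -145.] max [98. 19.] 4000
tilt est 70.7
```

```bash
python3 -m jog '[{"claw":0.848,"slide":[0.5,0,0.5],"twist":0},{"claw":0.848,"slide":[1,0,1.5],"twist":0},{"claw":0.848,"slide":[1.5,0,2.5],"twist":0},{"claw":0.848,"slide":[1.5,0,3.5],"twist":0},{"claw":0.848,"slide":[1.5,0,4.5],"twist":0},{"claw":0.848,"slide":[1.5,0,5.2],"twist":0},{"claw":0.848,"slide":[1.5,0,5.5],"twist":0},{"claw":0.848,"slide":[1.5,0,5.5],"twist":0}]' 40|grep -E 'grip|pos'; python3 tilt.py f; python3 -m jog '[{"claw":0.8365,"slide":[-0.5,0,0],"twist":0},{"claw":0.8365,"slide":[-0.8,0,0],"twist":0},{"claw":0.848,"slide":[-0.8,0,0],"twist":0}]'|grep -E 'grip'; python3 tilt.py g
```

```text
tool_pos: [0.5948, -0.205, 0.383]
grip_force: 25.0
t 24.8 tcp [ 0.5948 -0.205   0.383 ] F [ 0.   0.8 -2.7]
white px near bowl 11500 [ 0.58000899 -0.05349402  0.71086631]
fwd/z rel grip: farthest [ 106. -147.] min [ -31. -144.] max [98. 18.] 3470
tilt est 70.8
grip_force: 0.0
t 25.2 tcp [ 0.5955 -0.1965  0.3848] F [-0.3  0.1  0. ]
white px near bowl 11398 [ 0.57961407 -0.04625822  0.71236011]
fwd/z rel grip: farthest [ -98. -218.] min [-115. -232.] max [57. 77.] 2242
tilt est 130.9
```

View pics/side_g.png

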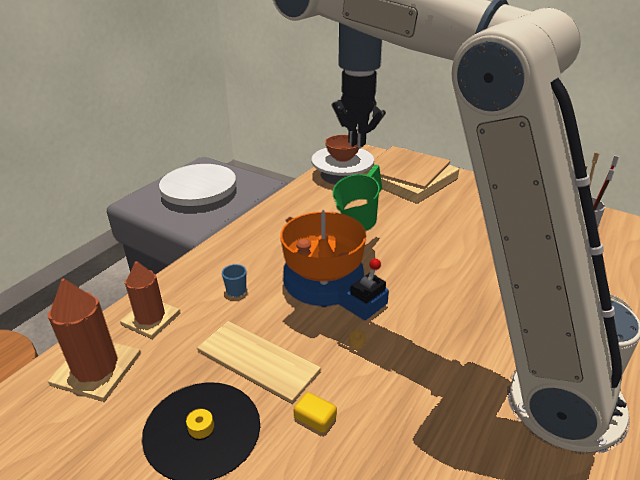

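The jug slipped out of the pads and is now behind the bowl at about px (357,200). Raising the arm clear to see where it ended up.

```bash
python3 -m jog '[{"claw":0,"slide":[3,0,-3],"twist":0},{"claw":0,"slide":[6,0,-3],"twist":0},{"claw":0,"slide":[10,0,-3],"twist":0},{"claw":0,"slide":[15,0,-3],"twist":0},{"claw":0,"slide":[20,0,-3],"twist":0},{"claw":0,"slide":[25,0,-3],"twist":0},{"claw":0,"slide":[30,0,-3],"twist":0},{"claw":0,"slide":[30,0,-3],"twist":0}]' 40|grep -E 'pos|time'; python3 - <<'E'
from h import *
ims=[]
for n in('top','side'):
    p,d=imaging.camera(n); np.savez(f'pics/{n}L.npz',p=p,d=d); cv2.imwrite(f'pics/{n}L.png',p[:,:,::-1])
    ims.append(p[130:430,240:640,::-1] if n=='top' else p[130:430,200:600,::-1])
cv2.imwrite('pics/L.png',np.hstack(ims))
E
```

```text
time: 26.1
tool_pos: [0.5752, -0.4959, 0.4004]
```

View pics/L.png

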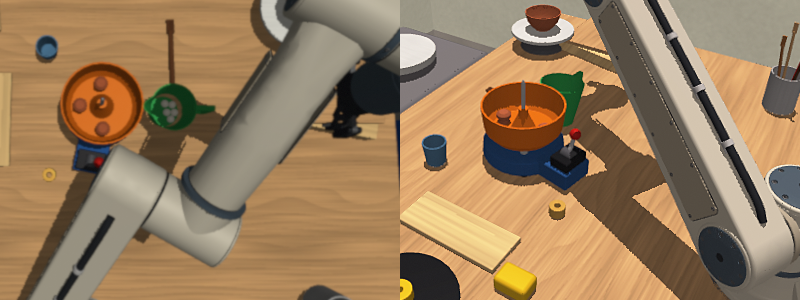

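The jug landed upright right beside the bowl at crop px (172,107) with the balls still in it, and the three knobs sit in the bowl. Measuring it for a regrasp.

```bash
python3 - <<'E'
from h import *
m=imaging.camera_model('top')
for f in('pics/top0.npz','pics/topL.npz'):
    q=np.load(f); p,d=q['p'],q['d']; W=cloud(m,d); hsv=cv2.cvtColor(p,cv2.COLOR_RGB2HSV)
    k=cv2.inRange(hsv,(0,60,20),(14,200,90)); k[:140]=0;k[:,:400]=0;k[225:]=0;k[:,425:]=0
    v,u=np.nonzero(k); print('tool px',len(u),u.min(),u.max(),v.min(),v.max(),u.mean().round(1),v.mean().round(1))
k=cv2.inRange(hsv,(50,100,30),(80,255,255))>0; w=W[k]; w=w[(w[:,1]<-.12)&(w[:,1]>-.45)]
print('z',np.nanmax(w[:,2]))
r=w[(w[:,2]>.104)&(w[:,2]<.113)]; print(r.min(0),r.max(0))
np.save('pics/j.npy',w)
c=r[:,:2]
x=np.linalg.lstsq(np.c_[2*c,np.ones(len(c))],(c**2).sum(1),rcond=None)[0]
for _ in range(10):
    dist=np.hypot(*(c-x[:2]).T); s=c[abs(dist-.057)<.006]; x=np.linalg.lstsq(np.c_[2*s,np.ones(len(s))],(s**2).sum(1),rcond=None)[0]
print('axis',x[:2],np.sqrt(x[2]+x[0]**2+x[1]**2),len(s))
dist=np.hypot(*(w[:,:2]-x[:2]).T); h=w[(dist>.07)&(dist<.12)]; 
for q in (h[h[:,1]<x[1]],h[h[:,1]>x[1]]):
    if len(q): print(len(q),q.mean(0),'far',q[np.argmax(np.hypot(*(q[:,:2]-x[:2]).T))], 'heading',np.degrees(np.arctan2(*(q.mean(0)[:2]-x[:2])[::-1])))
E
```

```text
tool px 280 406 413 150 213 410.4 179.2
tool px 265 406 413 150 211 410.3 178.5
z 0.12939499516018554
[ 0.53820303 -0.31366384  0.10403544] [ 0.64911653 -0.16765567  0.11296703]
axis [ 0.59276082 -0.23207094] 0.056327193379052565 129
101 [ 0.590089   -0.31904927  0.08096244] far [ 0.58658523 -0.33508895  0.09691743] heading -91.7594703040842
```

```bash
python3 -c "
from h import *
print(go((.588,-.315,.26),178))"; python3 -m jog '[{"claw":0,"slide":[-18,-2,7],"twist":0},{"claw":0,"slide":[-18,-2,14],"twist":0},{"claw":0,"slide":[-18,-2,14],"twist":0},{"claw":0,"slide":[-18,-2,14],"twist":0},{"claw":0,"slide":[-18,-2,14],"twist":0},{"claw":0,"slide":[-18,-2,14],"twist":0},{"claw":0,"slide":[-18,-2,14],"twist":0}]' 120|grep pos; python3 - <<'E'
from h import *
m=imaging.camera_model('wrist'); p,d=imaging.camera('wrist'); W=cloud(m,d); cv2.imwrite('pics/w5.png',p[:,:,::-1]); print(bot.observe()['tool_pos'])
hsv=cv2.cvtColor(p,cv2.COLOR_RGB2HSV); k=cv2.inRange(hsv,(45,100,40),(80,255,255))>0
w=W[k]; w=w[np.isfinite(w[:,0])&(w[:,2]<.14)]; print(w.min(0),w.max(0))
for a in np.arange(-.36,-.29,.01):
    q=w[(w[:,1]>a)&(w[:,1]<a+.01)&(w[:,2]>.085)&(abs(w[:,0]-.59)<.05)]
    if len(q)>5: print(a.round(2),len(q),q[:,0].min().round(4),q[:,0].max().round(4),q[:,1].min().round(4),'z',np.median(q[:,2]).round(4),q[:,2].max().round(4))
E
```

```text
([-17.89, -0.38, 14.2], -0.008)
tool_pos: [0.6046, -0.3076, 0.2663]
[ 0.60509957 -0.30993991  0.26850464]
[ 0.53633646 -0.34088782 -0.00119017] [ 0.66732907 -0.12635513  0.1251603 ]
-0.35 48 0.5866 0.5987 -0.3409 z 0.0961 0.0984
-0.34 327 0.5853 0.5995 -0.34 z 0.0979 0.0999
-0.33 313 0.5855 0.5995 -0.33 z 0.0991 0.1014
-0.32 299 0.5857 0.5995 -0.32 z 0.1002 0.1022
-0.31 290 0.5859 0.5998 -0.31 z 0.1012 0.104
-0.3 433 0.5772 0.6084 -0.2999 z 0.103 0.1096
-0.29 465 0.5587 0.6292 -0.29 z 0.1078 0.1107
```

View pics/w5.png

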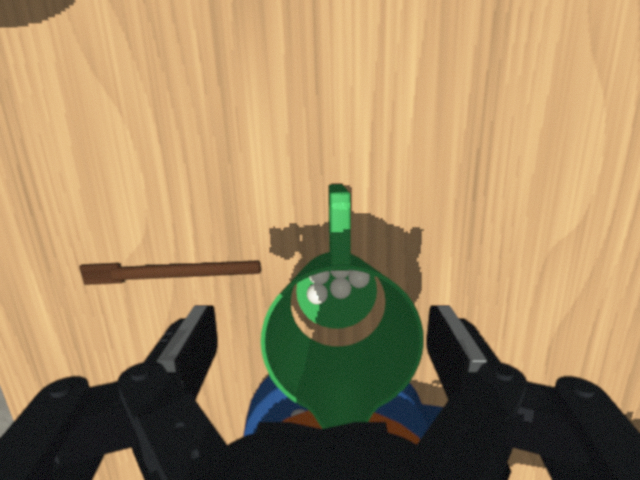

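The jug leans back about 7° on the bowl, with the handle bar end at px (340,190) and the balls inside at (340,285). The modelling tool is untouched at (80–260,270).

```bash
python3 -m jog '[{"claw":0.45,"slide":[2.1,1.2,0],"twist":0},{"claw":0.45,"slide":[2.1,1.2,4],"twist":0},{"claw":0.45,"slide":[2.1,1.2,9],"twist":0},{"claw":0.45,"slide":[2.1,1.2,13],"twist":0},{"claw":0.45,"slide":[2.1,1.2,15.2],"twist":0},{"claw":0.45,"slide":[2.1,1.2,15.2],"twist":0},{"claw":1,"slide":[2.1,1.2,15.2],"twist":0},{"claw":1,"slide":[2.1,1.2,15.2],"twist":0},{"claw":1,"slide":[2.1,1.2,15.2],"twist":0},{"claw":1,"slide":[2.1,1.2,15.2],"twist":0},{"claw":1,"slide":[2.1,1.2,14.7],"twist":0},{"claw":1,"slide":[2.1,1.2,14.2],"twist":0}]' 120 ; python3 tilt.py h
```

```text
time: 28.15
tool_pos: [0.5925, -0.3347, 0.1252]
eef_rot: [[-0.04, -0.999, 0.005], [-0.999, 0.04, -0.006], [0.006, -0.006, -1.0]]
ft_force: [-1.0, -5.4, -3.9]
width: 0.146
grip_force: 117.7
t 28.15 tcp [ 0.5925 -0.3347  0.1252] F [-1.  -5.4 -3.9]
white px near bowl 4290 [ 0.5725221  -0.15715388  0.48963971]
fwd/z rel grip: farthest [154.  55.] min [  8. -50.] max [150.  54.] 1273
tilt est -2.9
```

```bash
python3 -m jog '[{"claw":1,"slide":[1.5,0,-0.5],"twist":0},{"claw":1,"slide":[4,0,-1],"twist":0},{"claw":1,"slide":[6,0,-3],"twist":0},{"claw":1,"slide":[6,0,-6],"twist":0},{"claw":1,"slide":[6,0,-10],"twist":0},{"claw":1,"slide":[6,0,-14],"twist":0},{"claw":1,"slide":[6,0,-18],"twist":0},{"claw":1,"slide":[6,0,-22],"twist":0},{"claw":1,"slide":[6,0,-26],"twist":0},{"claw":1,"slide":[6,0,-29],"twist":0},{"claw":1,"slide":[6,0,-31],"twist":0},{"claw":1,"slide":[6,0,-31],"twist":0}]' 120|grep -E 'pos|for' ; python3 -m jog '[{"claw":1,"slide":[-1,0,0],"twist":0},{"claw":1,"slide":[-4,0,0],"twist":0},{"claw":1,"slide":[-8,0,0],"twist":0},{"claw":1,"slide":[-12,0,0],"twist":0},{"claw":1,"slide":[-16,0,0],"twist":0},{"claw":1,"slide":[-18.5,0,0],"twist":0},{"claw":1,"slide":[-19.5,0,0],"twist":0},{"claw":1,"slide":[-20,0,0],"twist":0},{"claw":1,"slide":[-20,0,0],"twist":0}]'|grep -E 'pos|for' ;python3 tilt.py h
```

```text
tool_pos: [0.5887, -0.3931, 0.438]
ft_force: [0.4, 0.1, -2.7]
grip_force: 117.7
tool_pos: [0.5965, -0.1927, 0.4334]
ft_force: [-0.3, -0.4, -3.5]
grip_force: 117.6
t 30.35 tcp [ 0.5965 -0.1927  0.4334] F [-0.3 -0.4 -3.5]
white px near bowl 12972 [ 0.58142726 -0.04298216  0.76161699]
fwd/z rel grip: farthest [178.  64.] min [ 12. -59.] max [172.  59.] 3543
tilt est -3.2
```

```bash
python3 -m jog '[{"claw":0.85,"slide":[0,0,0],"twist":0},{"claw":0.845,"slide":[0,0,0],"twist":0},{"claw":0.841,"slide":[0,0,0],"twist":0},{"claw":0.841,"slide":[0,0,0],"twist":0}]' 25|grep grip; python3 tilt.py f|tail -1; python3 -m jog '[{"claw":0.8395,"slide":[0,0,0],"twist":0},{"claw":0.8395,"slide":[0,0,0],"twist":0},{"claw":0.8395,"slide":[0,0,0],"twist":0}]' |grep -E 'grip';python3 tilt.py f|tail -1
```

```text
grip_force: 22.5
tilt est 6.9
grip_force: 9.7
tilt est 68.4
```

```bash
python3 -m jog '[{"claw":0.848,"slide":[0,0,0],"twist":0},{"claw":0.85,"slide":[0.7,0,0.5],"twist":0},{"claw":0.85,"slide":[1.5,0,1.5],"twist":0},{"claw":0.85,"slide":[2.3,0,2.5],"twist":0},{"claw":0.85,"slide":[3,0,3.5],"twist":0},{"claw":0.85,"slide":[3,0,4.5],"twist":0},{"claw":0.85,"slide":[3,0,5.5],"twist":0},{"claw":0.85,"slide":[3,0,6],"twist":0},{"claw":0.85,"slide":[3,0,6],"twist":0}]' 30|grep grip; python3 tilt.py f
```

```text
grip_force: 25.5
t 32.25 tcp [ 0.5955 -0.2228  0.3733] F [-0.5  0.2 -2.8]
white px near bowl 11420 [ 0.57988832 -0.06717662  0.69961471]
fwd/z rel grip: farthest [  78. -170.] min [ -49. -165.] max [73. 58.] 3441
tilt est 82.0
```

```bash
python3 -m jog '[{"claw":0.85,"slide":[-2,0,-1],"twist":0},{"claw":0.85,"slide":[-4,0,-1],"twist":0},{"claw":0.85,"slide":[-4.5,0,-1],"twist":0},{"claw":0.85,"slide":[-4.5,0,-1],"twist":0}]' 30|grep grip; python3 tilt.py i; python3 -c "
import cv2,numpy as np
cv2.imwrite('pics/i.png',np.hstack([cv2.imread('pics/side_i.png')[60:360,180:580],cv2.imread('pics/top_i.png')[130:430,240:640]]))"
```

```text
grip_force: 25.6
t 32.75 tcp [ 0.5977 -0.1772  0.3848] F [-0.3 -0.5 -2.8]
white px near bowl 11057 [ 0.57764823 -0.02935833  0.71261794]
fwd/z rel grip: farthest [  71. -173.] min [ -51. -167.] max [74. 57.] 3651
tilt est 84.2
```

View pics/i.png

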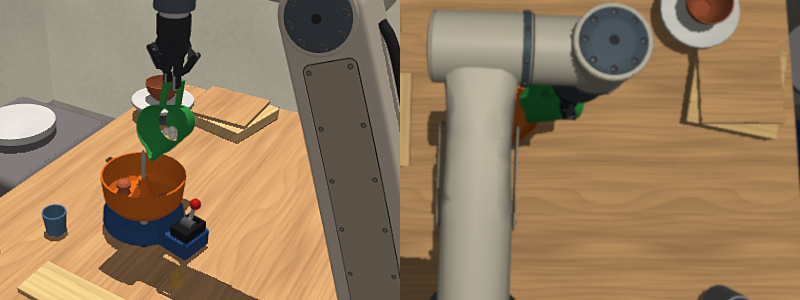

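The jug is at about 84° with its spout (crop (152,157)) over the bowl beside the stud, and the balls are still in. Pushing gently forward against the stud will finish the tilt.

```bash
python3 -m jog '[{"claw":0.85,"slide":[-1,0,0],"twist":0},{"claw":0.85,"slide":[-2,0,0],"twist":0},{"claw":0.85,"slide":[-3,0,0],"twist":0},{"claw":0.85,"slide":[-4,0,0],"twist":0},{"claw":0.85,"slide":[-5,0,-0.3],"twist":0},{"claw":0.85,"slide":[-6,0,-0.6],"twist":0},{"claw":0.85,"slide":[-6.5,0,-0.8],"twist":0},{"claw":0.85,"slide":[-7,0,-1],"twist":0},{"claw":0.85,"slide":[-7,0,-1],"twist":0},{"claw":0.85,"slide":[-7,0,-1],"twist":0},{"claw":0.85,"slide":[-7,0,-1],"twist":0},{"claw":0.85,"slide":[-7,0,-1],"twist":0}]'|grep -E 'grip|force'; python3 tilt.py i; python3 -c "
import cv2,numpy as np
cv2.imwrite('pics/i2.png',cv2.imread('pics/side_i.png')[60:360,180:580])"
```

```text
ft_force: [0.9, -1.4, -4.6]
grip_force: 25.4
t 34.05 tcp [ 0.6003 -0.1081  0.3937] F [ 0.9 -1.4 -4.6]
white px near bowl 9047 [0.57285586 0.02464994 0.72389757]
fwd/z rel grip: farthest [-29. 198.] min [ -69. -170.] max [ 41. 171.] 3164
tilt est -81.6
```

View pics/i2.png

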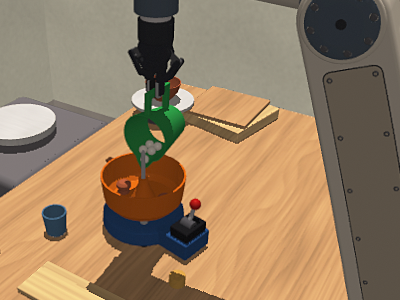

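The balls have rolled to the spout at crop px (150,148) and are held back by the stud. Backing off slightly will let them fall.

```bash
python3 -m jog '[{"claw":0.85,"slide":[1,0,0],"twist":0},{"claw":0.85,"slide":[2,0,0],"twist":0},{"claw":0.85,"slide":[2.5,0,0],"twist":0},{"claw":0.85,"slide":[2.5,0,0],"twist":0},{"claw":0.85,"slide":[2.5,0,0],"twist":0},{"claw":0.85,"slide":[2.5,0,0],"twist":0},{"claw":0.85,"slide":[2.5,0,0],"twist":0},{"claw":0.85,"slide":[2.5,0,0],"twist":0}]'|grep -E 'grip|force'; python3 tilt.py i; python3 -c "
import cv2,numpy as np
cv2.imwrite('pics/i3.png',cv2.imread('pics/side_i.png')[60:360,180:580])"
```

```text
ft_force: [-0.1, -0.5, -2.3]
grip_force: 25.4
t 34.95 tcp [ 0.5993 -0.1326  0.394 ] F [-0.1 -0.5 -2.3]
white px near bowl 10510 [0.57420725 0.0083056  0.72378433]
fwd/z rel grip: farthest [-17. 197.] min [ -69. -178.] max [ 42. 117.] 3490
tilt est -78.3
```

View pics/i3.png

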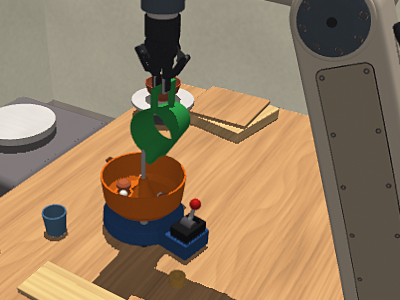

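All the balls have left the jug; the weight reading is down to the empty jug and it shows empty at crop (160,130). Now I'll carry it over the stud and pull back so the stud pushes its foot upright.

```bash
python3 -m jog '[{"claw":0.85,"slide":[0,0,-2],"twist":0},{"claw":0.85,"slide":[0,0,-4.5],"twist":0},{"claw":0.85,"slide":[0,0,-7],"twist":0},{"claw":0.85,"slide":[-1,0,-8],"twist":0},{"claw":0.85,"slide":[-4,0,-8],"twist":0},{"claw":0.85,"slide":[-8,0,-8],"twist":0},{"claw":0.85,"slide":[-12,0,-8],"twist":0},{"claw":0.85,"slide":[-15,0,-8],"twist":0},{"claw":0.85,"slide":[-16.5,0,-8],"twist":0},{"claw":0.85,"slide":[-16.5,0,-6],"twist":0},{"claw":0.85,"slide":[-16.5,0,-2],"twist":0},{"claw":0.85,"slide":[-16.5,0,1.4],"twist":0}]'|grep -E 'grip|force|pos'; python3 -m jog '[{"claw":0.85,"slide":[1,0,0],"twist":0},{"claw":0.85,"slide":[2.5,0,0],"twist":0},{"claw":0.85,"slide":[4,0,0],"twist":0},{"claw":0.85,"slide":[5,0,0],"twist":0},{"claw":0.85,"slide":[6,0,0],"twist":0},{"claw":0.85,"slide":[7.5,0,0],"twist":0},{"claw":0.85,"slide":[9,0,0],"twist":0},{"claw":0.85,"slide":[10,0,0],"twist":0},{"claw":0.85,"slide":[11,0,0],"twist":0},{"claw":0.85,"slide":[12,0,0],"twist":0},{"claw":0.85,"slide":[12.5,0,0],"twist":0},{"claw":0.85,"slide":[12.5,0,0],"twist":0}]'|grep -E 'grip|force|pos'; sed -i 's/w=w\[np.linalg.norm(w,axis=1)<.24\]/w=w[(np.linalg.norm(w,axis=1)<.2)\&(w[:,2]<.07)]/' tilt.py; python3 tilt.py k
```

```text
tool_pos: [0.6057, 0.032, 0.3778]
ft_force: [0.0, 0.1, -3.1]
grip_force: 25.5
tool_pos: [0.6007, -0.0937, 0.3792]
ft_force: [-0.5, 1.5, -0.3]
grip_force: 26.7
t 37.45 tcp [ 0.6007 -0.0937  0.3792] F [-0.5  1.5 -0.3]
white px near bowl 7415 [0.57336923 0.0322112  0.71008077]
fwd/z rel grip: farthest [174. -74.] min [  -7. -132.] max [162.  18.] 3850
tilt est 39.8
```

```bash
python3 -m jog '[{"claw":0.85,"slide":[0,0,-2],"twist":0},{"claw":0.85,"slide":[0,0,-5],"twist":0},{"claw":0.85,"slide":[1,0,-7],"twist":0},{"claw":0.85,"slide":[4,0.3,-7],"twist":0},{"claw":0.85,"slide":[8,0.6,-7],"twist":0},{"claw":0.85,"slide":[12.5,1,-7],"twist":0},{"claw":0.85,"slide":[17,1.4,-7],"twist":0},{"claw":0.85,"slide":[21.5,1.8,-7],"twist":0},{"claw":0.85,"slide":[26,2.2,-5],"twist":0},{"claw":0.85,"slide":[30,2.5,-2],"twist":0},{"claw":0.85,"slide":[32,2.7,0],"twist":0},{"claw":0.85,"slide":[33,2.7,2],"twist":0}]'|grep -E 'grip|force|pos'; python3 tilt.py k
```

```text
tool_pos: [0.5594, -0.4243, 0.3585]
ft_force: [0.3, 0.3, -2.3]
grip_force: 26.2
t 38.75 tcp [ 0.5594 -0.4243  0.3585] F [ 0.3  0.3 -2.3]
white px near bowl 116 [ 0.62706847 -0.07649127  0.09281878]
fwd/z rel grip: farthest [174. -80.] min [ -10. -133.] max [167.  21.] 1950
tilt est 41.3
```

```bash
python3 -m jog '[{"claw":0.85,"slide":[0,0,3],"twist":0},{"claw":0.85,"slide":[0,0,7],"twist":0},{"claw":0.85,"slide":[0,0,11],"twist":0},{"claw":0.85,"slide":[0,0,14],"twist":0},{"claw":0.85,"slide":[0,0,16],"twist":0},{"claw":0.85,"slide":[0,0,17],"twist":0},{"claw":0.85,"slide":[0,0,18],"twist":0},{"claw":0.85,"slide":[0,0,19],"twist":0},{"claw":0.85,"slide":[0,0,20],"twist":0},{"claw":0.85,"slide":[0,0,21],"twist":0},{"claw":0.85,"slide":[0,0,22],"twist":0},{"claw":0.85,"slide":[0,0,23],"twist":0}]'|grep -E 'grip|force|pos'; python3 tilt.py k
```

```text
tool_pos: [0.5656, -0.4294, 0.1436]
ft_force: [0.3, -6.4, 7.1]
grip_force: 47.8
t 40.05 tcp [ 0.5656 -0.4294  0.1436] F [ 0.3 -6.4  7.1]
white px near bowl 118 [ 0.62697971 -0.07661678  0.09285608]
fwd/z rel grip: farthest [181.  19.] min [  8. -82.] max [176.  37.] 1791
tilt est 10.5
```

```bash
python3 -m jog '[{"claw":0.85,"slide":[0,0,0.5],"twist":0},{"claw":0.85,"slide":[0,0,1],"twist":0},{"claw":0.85,"slide":[0,0,1.3],"twist":0},{"claw":0.85,"slide":[0,0,1.3],"twist":0}]'|grep -E 'grip|force|pos'; python3 tilt.py k
```

```text
tool_pos: [0.5646, -0.4248, 0.123]
ft_force: [0.3, -4.2, 4.6]
grip_force: 47.1
t 40.55 tcp [ 0.5646 -0.4248  0.123 ] F [ 0.3 -4.2  4.6]
white px near bowl 118 [ 0.62713048 -0.07656733  0.09198668]
fwd/z rel grip: farthest [177.  43.] min [  9. -63.] max [171.  45.] 1799
tilt est 2.8
```

```bash
python3 -m jog '[{"claw":0.85,"slide":[0,0,0.4],"twist":0},{"claw":0.85,"slide":[0,0,0.6],"twist":0},{"claw":0.85,"slide":[0,0,0.6],"twist":0},{"claw":0.8,"slide":[0,0,0.5],"twist":0},{"claw":0.6,"slide":[0,0,0.3],"twist":0},{"claw":0.5,"slide":[0,0,0],"twist":0},{"claw":0.5,"slide":[0,0,-3],"twist":0},{"claw":0.5,"slide":[0,0,-7],"twist":0},{"claw":0.3,"slide":[0,0,-12],"twist":0},{"claw":0,"slide":[0,0,-17],"twist":0},{"claw":0,"slide":[0,0,-20],"twist":0},{"claw":0,"slide":[0,0,-20],"twist":0}]'|grep -E 'grip|force|pos'; python3 - <<'E'
from h import *
m=imaging.camera_model('wrist'); p,d=imaging.camera('wrist'); W=cloud(m,d); cv2.imwrite('pics/w6.png',p[:,:,::-1])
hsv=cv2.cvtColor(p,cv2.COLOR_RGB2HSV); k=cv2.inRange(hsv,(45,100,40),(80,255,255))>0
w=W[k]; w=w[np.isfinite(w[:,0])&(w[:,2]<.14)]; print(w.min(0),w.max(0))
for a in np.arange(-.45,-.36,.01):
    q=w[(w[:,1]>a)&(w[:,1]<a+.01)&(w[:,2]>.085)]
    if len(q)>5: print(a.round(2),len(q),'z',np.median(q[:,2]).round(4))
m=imaging.camera_model('top'); p,d=imaging.camera('top'); W=cloud(m,d); cv2.imwrite('pics/top9.png',p[:,:,::-1]); np.savez('pics/top9.npz',p=p,d=d)
for n,lo,hi,a in (('yel',(20,120,90),(32,255,255),8),('terra',(0,80,60),(11,200,190),40),('red',(0,200,120),(3,255,255),20),('white',(0,0,140),(179,60,255),8)):
    for c in blobs(p,lo,hi,a):
        (u,v),r=circ(c)
        if 100<v<400 and 110<u<520:
            k=np.zeros(d.shape,np.uint8); cv2.drawContours(k,[c],-1,1,-1); q=W[k>0]
            print(n,(round(u),round(v)),round(r,1),cv2.contourArea(c),np.nanmedian(q,0).round(3))
E
```

```text
tool_pos: [0.5619, -0.4225, 0.3249]
ft_force: [-0.0, 0.1, 0.5]
grip_force: 0.0
[ 0.51322354 -0.43468742 -0.00159679] [ 0.62752509 -0.24944114  0.11748241]
-0.44 159 z 0.1042
-0.43 191 z 0.1055
-0.42 184 z 0.1054
-0.41 183 z 0.1054
-0.4 184 z 0.1054
-0.39 440 z 0.1067
-0.38 348 z 0.1075
-0.37 124 z 0.1104
-0.36 92 z 0.1103
yel (209, 316) 15.3 484.5 [0.395 0.283 0.034]
yel (292, 302) 2.9 9.0 [0.432 0.065 0.024]
yel (159, 255) 9.6 259.5 [0.555 0.423 0.029]
terra (344, 256) 10.7 147.0 [ 0.541 -0.062  0.103]
terra (319, 238) 10.7 143.0 [ 0.598 -0.003  0.102]
terra (340, 214) 8.7 141.5 [ 0.653 -0.055  0.102]
terra (214, 132) 14.5 478.0 [0.851 0.262 0.126]
terra (148, 138) 29.8 1085.5 [0.83  0.423 0.185]
red (339, 292) 3.9 39.5 [ 0.458 -0.052  0.129]
white (348, 250) 2.9 22.0 [ 0.561 -0.078  0.092]
white (320, 245) 3.2 25.0 [ 0.574 -0.006  0.091]
white (358, 224) 3.3 25.5 [ 0.627 -0.101  0.092]
white (365, 219) 3.2 24.0 [ 0.64  -0.118  0.092]
white (332, 219) 3.2 25.0 [ 0.64  -0.035  0.092]
white (484, 248) 160.8 18009.0 [ 0.538 -0.234  0.647]
```

```bash
python3 -m jog '[{"claw":0,"slide":[-60,2.9,0],"twist":0},{"claw":0,"slide":[-60,2.9,0],"twist":0},{"claw":0,"slide":[-60,2.9,0],"twist":0},{"claw":0,"slide":[-60,2.9,0],"twist":0},{"claw":0,"slide":[-60,2.9,0],"twist":0},{"claw":0,"slide":[-60,2.9,0],"twist":0},{"claw":0,"slide":[-60,2.9,0],"twist":0},{"claw":0,"slide":[-60,2.9,0],"twist":0},{"claw":0,"slide":[-60,2.9,0],"twist":0},{"claw":0,"slide":[-60,2.9,0],"twist":0},{"claw":0,"slide":[-60,2.9,0],"twist":0},{"claw":0,"slide":[-60,2.9,0],"twist":0}]' 60 >/dev/null;  python3 -m jog '[{"claw":0,"slide":[-24.4,1.2,2],"twist":0},{"claw":0,"slide":[-24.4,1.2,4],"twist":0},{"claw":0,"slide":[-24.4,1.2,7],"twist":0},{"claw":0,"slide":[-24.4,1.2,7],"twist":0},{"claw":0,"slide":[-24.4,1.2,7],"twist":0},{"claw":0,"slide":[-24.4,1.2,7],"twist":0},{"claw":0,"slide":[-24.4,1.2,7],"twist":0}]' 60|grep pos; python3 - <<'E'
from h import *
m=imaging.camera_model('wrist'); p,d=imaging.camera('wrist'); W=cloud(m,d); print(bot.observe()['tool_pos'])
c=max(blobs(p,(20,120,90),(32,255,255),200),key=cv2.contourArea); (u,v),r=circ(c); k=np.zeros(d.shape,np.uint8); cv2.drawContours(k,[c],-1,1,-1); w=W[k>0]; w=w[w[:,2]>.024]
print('hub',(u,v),r,np.nanmedian(w,0).round(4),((np.nanmax(w,0)+np.nanmin(w,0))/2).round(4),np.nanmax(w,0)-np.nanmin(w,0))
tp,td=imaging.camera('top'); side,_=imaging.camera('side')
np.savez('pics/topM.npz',p=tp,d=td); W=cloud(imaging.camera_model('top'),td)
for n,lo,hi,a in (('yel',(15,80,60),(32,255,255),20),('white',(0,0,140),(179,60,255),8)):
    for c in blobs(tp,lo,hi,a):
        (u,v),r=circ(c)
        if 100<v<400 and 190<u<520 and r<30:
            k=np.zeros(td.shape,np.uint8); cv2.drawContours(k,[c],-1,1,-1); print(n,(round(u),round(v)),round(r,1),cv2.contourArea(c),np.nanmedian(W[k>0],0).round(3))
b=lambda f,y,x,h,w:cv2.resize(cv2.imread(f)[y:y+h,x:x+w],(400,300))
cv2.imwrite('pics/t.png',tp[:,:,::-1]); cv2.imwrite('pics/sd.png',side[:,:,::-1])
cv2.imwrite('pics/mo.png',np.vstack([np.hstack([b('pics/w5.png',240,270,105,140),b('pics/t.png',180,290,105,140)]),np.hstack([b('pics/sd.png',100,220,225,300),b('pics/t.png',180,390,120,160)])]))
E
```

```text
tool_pos: [0.553, 0.4229, 0.24]
[0.55378284 0.42183674 0.24198513]
hub (540.5, 33.0) 68.03868865966797 [0.4001 0.2911 0.0349] [0.3965 0.29   0.031 ] [0.06949685 0.04291226 0.01393313]
white (348, 250) 2.9 21.5 [ 0.561 -0.078  0.093]
white (320, 245) 3.2 25.0 [ 0.574 -0.006  0.092]
white (361, 221) 7.2 51.0 [ 0.633 -0.108  0.092]
white (332, 219) 3.2 25.0 [ 0.64  -0.035  0.092]
```

View pics/mo.png

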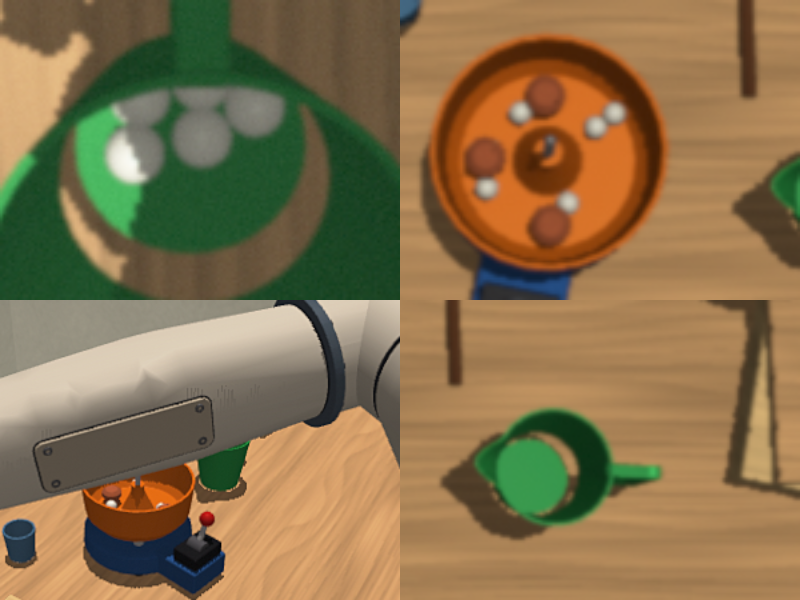

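The jug is upright and empty. It held five balls (upper left) and all five lie in the bowl with the three knobs (upper right). Now the lid.

```bash
python3 - <<'E'
from h import *
m=imaging.camera_model('wrist'); p,d=imaging.camera('wrist'); W=cloud(m,d)
hsv=cv2.cvtColor(p,cv2.COLOR_RGB2HSV); k=cv2.inRange(hsv,(15,80,40),(35,255,255))>0
w=W[k]; w=w[np.isfinite(w[:,0])]; w=w[(np.hypot(w[:,0]-.555,w[:,1]-.4225)<.06)&(w[:,2]>.022)&(w[:,2]<.036)]
print('hub',len(w),np.median(w,0).round(4),w.min(0).round(4),w.max(0).round(4))
b=W[(W[...,2]<.009)&(W[...,2]>.002)&(hsv[...,2]<60)]; print('lid',len(b),b.min(0).round(3),b.max(0).round(3))
f=np.load('pics/top9.npz'); p,d=f['p'],f['d']; W=cloud(imaging.camera_model('top'),d)
q=W[270:330,270:312].reshape(-1,3); q=q[(q[:,2]>.015)&(q[:,2]<.035)]; print('collar',len(q),np.median(q,0).round(4),q.min(0).round(3),q.max(0).round(3))
print(go((.5545,.422,.076),0))
E
```

```text
hub 2467 [0.5543 0.4202 0.0303] [0.5308 0.398  0.022 ] [0.5778 0.4452 0.0328]
lid 28092 [0.391 0.343 0.002] [0.659 0.568 0.008]
collar 133 [0.4268 0.078  0.0241] [0.409 0.06  0.015] [0.442 0.095 0.03 ]
([-0.2, 0.15, 16.88], -0.041)
```

```bash
python3 -m jog '[{"claw":0,"slide":[-0.2,0.1,5],"twist":-0.04},{"claw":0,"slide":[-0.2,0.1,10],"twist":-0.04},{"claw":0,"slide":[-0.2,0.1,14],"twist":-0.04},{"claw":0,"slide":[-0.2,0.1,16],"twist":-0.04},{"claw":0,"slide":[-0.2,0.1,16.8],"twist":-0.04},{"claw":0,"slide":[-0.2,0.1,16.8],"twist":-0.04},{"claw":0.7,"slide":[-0.2,0.1,16.8],"twist":-0.04},{"claw":0.7,"slide":[-0.2,0.1,16.8],"twist":-0.04},{"claw":0.7,"slide":[-0.2,0.1,16.8],"twist":-0.04},{"claw":0.7,"slide":[-0.2,0.1,16.8],"twist":-0.04}]' 60; python3 -m jog '[{"claw":0.7,"slide":[0,0,-2],"twist":0},{"claw":0.7,"slide":[0,0,-5],"twist":0},{"claw":0.7,"slide":[0,0,-9],"twist":0},{"claw":0.7,"slide":[0,0,-13],"twist":0},{"claw":0.7,"slide":[0,0,-17],"twist":0},{"claw":0.7,"slide":[0,0,-20],"twist":0},{"claw":0.7,"slide":[0,0,-22],"twist":0},{"claw":0.7,"slide":[0,0,-23],"twist":0},{"claw":0.7,"slide":[0,0,-23],"twist":0}]'; python3 -c "
from h import *
print(go((.599,-.0585,.305),0))"
```

```text
time: 45.05
tool_pos: [0.555, 0.4238, 0.0783]
eef_rot: [[0.0, -1.0, 0.008], [-1.0, -0.0, -0.003], [0.003, -0.008, -1.0]]
ft_force: [-1.4, -0.5, 5.4]
width: 0.543
grip_force: 61.2
time: 45.95
tool_pos: [0.5532, 0.4246, 0.3071]
eef_rot: [[0.0, -1.0, 0.007], [-1.0, -0.0, -0.003], [0.003, -0.007, -1.0]]
ft_force: [-0.4, -0.7, -2.1]
width: 0.545
grip_force: 62.2
([48.31, -4.58, 0.4], 0.0)
```

```bash
cat > inhand.py <<'E'
from h import *
import sys
# in-hand ring of top height zt (tool z of top, m) : circle fits in tool frame
s=bot.observe(); m=imaging.camera_model('wrist'); p,d=imaging.camera('wrist'); W=cloud(m,d)
cv2.imwrite(f'pics/{sys.argv[1]}.png',p[:,:,::-1])
R=np.array(s['eef_rot']); T=(W-np.array(s['tool_pos']))@R*1000
hsv=cv2.cvtColor(p,cv2.COLOR_RGB2HSV); k=(cv2.inRange(hsv,(12,70,30),(36,255,255))>0)
k&=(np.abs(T[...,0])<40)&(np.abs(T[...,1])<40)&(T[...,2]>20)&(T[...,2]<80)
w=T[k]; print('n',len(w),'tool z',np.percentile(w[:,2],[2,20,50,80,98]).round(1)); zt=np.percentile(w[:,2],15); w=w[abs(w[:,2]-zt)<4]
print('top z',zt.round(1),'x',np.percentile(w[:,0],[1,50,99]).round(1),'y',np.percentile(w[:,1],[1,50,99]).round(1))
kk=np.zeros(d.shape,np.uint8); kk[k&(abs(T[...,2]-zt)<4)]=255
kk=cv2.morphologyEx(kk,cv2.MORPH_CLOSE,np.ones((3,3)))
cs,h=cv2.findContours(kk,cv2.RETR_CCOMP,cv2.CHAIN_APPROX_NONE)
for c,q in zip(cs,h[0]):
    if cv2.contourArea(c)>150:
        wp=(cast(m,c.reshape(-1,2),(np.array(s['tool_pos'])+R@[0,0,zt/1000])[2])-s['tool_pos'])@R*1000
        (cx,cy),r=cv2.minEnclosingCircle(wp[:,:2].astype(np.float32)); print('hole' if q[3]>=0 else 'outer','centre tool mm',round(cx,1),round(cy,1),'r',round(r,1))
E
python3 inhand.py hub; python3 -m jog '[{"claw":0.7,"slide":[3,-0.3,0],"twist":0},{"claw":0.7,"slide":[7,-0.7,0],"twist":0},{"claw":0.7,"slide":[12,-1.2,0],"twist":0},{"claw":0.7,"slide":[17,-1.7,0],"twist":0},{"claw":0.7,"slide":[22,-2.2,0],"twist":0},{"claw":0.7,"slide":[27,-2.7,0],"twist":0},{"claw":0.7,"slide":[32,-3.2,0],"twist":0},{"claw":0.7,"slide":[37,-3.6,0],"twist":0},{"claw":0.7,"slide":[42,-4,0],"twist":0},{"claw":0.7,"slide":[46,-4.4,0],"twist":0},{"claw":0.7,"slide":[47.5,-4.5,0],"twist":0},{"claw":0.7,"slide":[48.3,-4.6,0],"twist":0}]'; python3 inhand.py hub2
```

```text
n 13362 tool z [46.9 47.6 48.2 54.  72.3]
top z 47.5 x [-19.6   4.5  25. ] y [-22.2   0.3  22.7]
outer centre tool mm 3.2 0.2 r 24.2
hole centre tool mm 3.8 0.2 r 7.0
time: 47.2
tool_pos: [0.5985, -0.0602, 0.3068]
eef_rot: [[-0.002, -1.0, 0.003], [-1.0, 0.002, -0.005], [0.005, -0.003, -1.0]]
ft_force: [-0.4, 0.5, -2.1]
width: 0.546
grip_force: 62.2
n 13370 tool z [46.8 47.6 48.2 54.  72.3]
top z 47.5 x [-19.7   4.4  24.9] y [-22.2   0.3  22.8]
outer centre tool mm 3.3 0.1 r 24.3
hole centre tool mm 4.0 0.1 r 7.0
```

```bash
python3 - <<'E'
from h import *
for f,n in(('w1','wrist'),('topM','top'),('top9','top'),('side0','side')):
    q=np.load(f'pics/{f}.npz'); p,d=q['p'],q['d']; m=imaging.camera_model(n)
    if 'v' in q: m={**m,'view':q['v']}
    W=cloud(m,d); r=np.hypot(W[...,0]-.599,W[...,1]+.0585)
    c=-m['view'][:3,:3].T@m['view'][:3,3]
    for a,b in((.15,.175),(.175,.195),(.195,.204),(.2,.215)):
        k=(r<.025)&(W[...,2]>a)&(W[...,2]<b); w=W[k]
        if len(w)>3: print(f,a,len(w),np.median(w,0).round(4),'cam',c.round(2))
E
```

```text
w1 0.15 142 [ 0.5952 -0.0594  0.1638] cam [ 0.57 -0.06  0.33]
w1 0.175 177 [ 0.5952 -0.0597  0.1861] cam [ 0.57 -0.06  0.33]
w1 0.195 316 [ 0.5966 -0.0593  0.2017] cam [ 0.57 -0.06  0.33]
w1 0.2 579 [ 0.5982 -0.059   0.2046] cam [ 0.57 -0.06  0.33]
topM 0.15 5 [ 0.596  -0.0566  0.1647] cam [ 0.45 -0.04  1.28]
topM 0.175 5 [ 0.5956 -0.0585  0.1835] cam [ 0.45 -0.04  1.28]
topM 0.195 10 [ 0.597  -0.0559  0.2013] cam [ 0.45 -0.04  1.28]
topM 0.2 14 [ 0.5991 -0.0569  0.2035] cam [ 0.45 -0.04  1.28]
top9 0.15 4 [ 0.5955 -0.0555  0.1656] cam [ 0.45 -0.04  1.28]
top9 0.175 5 [ 0.5959 -0.0585  0.1829] cam [ 0.45 -0.04  1.28]
top9 0.195 8 [ 0.5984 -0.056   0.1993] cam [ 0.45 -0.04  1.28]
top9 0.2 11 [ 0.5982 -0.058   0.2067] cam [ 0.45 -0.04  1.28]
side0 0.15 36 [ 0.5986 -0.0526  0.1616] cam [0.05 0.78 0.81]
side0 0.175 30 [ 0.5981 -0.0531  0.1848] cam [0.05 0.78 0.81]
side0 0.195 14 [ 0.598  -0.053   0.1998] cam [0.05 0.78 0.81]
side0 0.2 16 [ 0.599  -0.0539  0.205 ] cam [0.05 0.78 0.81]
```

```bash
python3 -m jog '[{"claw":0.7,"slide":[-0.5,-0.15,0],"twist":0},{"claw":0.7,"slide":[-0.5,-0.15,0],"twist":0},{"claw":0.7,"slide":[-0.5,-0.15,0.8],"twist":0},{"claw":0.7,"slide":[-0.5,-0.15,1.6],"twist":0},{"claw":0.7,"slide":[-0.5,-0.15,2.2],"twist":0},{"claw":0.7,"slide":[-0.5,-0.15,2.8],"twist":0},{"claw":0.7,"slide":[-0.5,-0.15,3.4],"twist":0},{"claw":0.7,"slide":[-0.5,-0.15,3.4],"twist":0},{"claw":0.7,"slide":[-0.5,-0.15,3.4],"twist":0}]'
```

```text
time: 48.15
tool_pos: [0.6002, -0.0544, 0.2738]
eef_rot: [[-0.001, -1.0, 0.004], [-1.0, 0.001, -0.006], [0.006, -0.004, -1.0]]
ft_force: [-1.7, -3.9, -4.9]
width: 0.545
grip_force: 62.1
```

```bash
python3 -m jog '[{"claw":0.7,"slide":[0.15,0,0],"twist":0},{"claw":0.7,"slide":[0.15,0,0.5],"twist":0},{"claw":0.7,"slide":[0.15,0,1],"twist":0},{"claw":0.7,"slide":[0.15,0,1.5],"twist":0},{"claw":0.7,"slide":[0.15,0,2],"twist":0},{"claw":0.7,"slide":[0.15,0,2],"twist":0}]'; python3 inhand.py hub3
```

```text
time: 48.75
tool_pos: [0.6006, -0.0552, 0.2534]
eef_rot: [[-0.0, -1.0, 0.004], [-1.0, 0.0, -0.005], [0.005, -0.004, -1.0]]
ft_force: [-0.6, -1.1, -2.8]
width: 0.547
grip_force: 62.3
n 12978 tool z [46.8 47.6 48.2 52.2 72.3]
top z 47.4 x [-19.6   4.4  24.9] y [-22.2   0.3  22.7]
outer centre tool mm 3.3 0.4 r 24.3
hole centre tool mm 4.0 0.2 r 7.0
```

```bash
python3 -m jog '[{"claw":0.7,"slide":[0.1,0,0.7],"twist":0},{"claw":0.7,"slide":[0.1,0,1.4],"twist":0},{"claw":0.7,"slide":[0.1,0,2.1],"twist":0},{"claw":0.7,"slide":[0.1,0,2.6],"twist":0},{"claw":0.7,"slide":[0.1,0,3],"twist":0},{"claw":0.7,"slide":[0.1,0,3.1],"twist":0},{"claw":0.7,"slide":[0.1,0,3.1],"twist":0}]'
```

```text
time: 49.5
tool_pos: [0.6012, -0.0566, 0.2238]
eef_rot: [[0.0, -1.0, 0.006], [-1.0, -0.0, -0.005], [0.005, -0.006, -1.0]]
ft_force: [-0.5, 0.4, -1.1]
width: 0.55
grip_force: 62.3
```

```bash
python3 -m jog '[{"claw":0.7,"slide":[0,0,0.1],"twist":0},{"claw":0.3,"slide":[0,0,0.1],"twist":0},{"claw":0.1,"slide":[0,0,0],"twist":0},{"claw":0,"slide":[0,0,-2],"twist":0},{"claw":0,"slide":[0,0,-6],"twist":0},{"claw":0,"slide":[0,0,-9],"twist":0},{"claw":0,"slide":[-13.5,17.4,-9],"twist":0},{"claw":0,"slide":[-13.5,17.4,-9],"twist":0},{"claw":0,"slide":[-13.5,17.4,-9],"twist":0},{"claw":0,"slide":[-13.5,17.4,-9],"twist":0},{"claw":0,"slide":[-13.5,17.4,-4],"twist":0},{"claw":0,"slide":[-13.5,17.4,0],"twist":0}]'; python3 - <<'E'
from h import *
s=bot.observe(); m=imaging.camera_model('wrist'); p,d=imaging.camera('wrist'); W=cloud(m,d); cv2.imwrite('pics/col.png',p[:,:,::-1])
hsv=cv2.cvtColor(p,cv2.COLOR_RGB2HSV); w=W[(W[...,2]>.019)&(W[...,2]<.028)&(np.hypot(W[...,0]-.427,W[...,1]-.077)<.05)]
print('collar',len(w),np.median(w,0),w.min(0),w.max(0)); c=(w.min(0)+w.max(0))/2; print(s['tool_pos'],go((c[0],c[1],.073),0))
p,d=imaging.camera('top'); W=cloud(imaging.camera_model('top'),d); r=np.hypot(W[...,0]-.6,W[...,1]+.058)
k=(r<.105)&(r>.03); w=W[k]; w=w[(w[:,2]>.12)&(w[:,2]<.18)]; A=np.c_[w[:,:2]-[.6,-.058],np.ones(len(w))]; print('lid plane',np.linalg.lstsq(A,w[:,2],rcond=None)[0],len(w))
k=cv2.inRange(cv2.cvtColor(p,cv2.COLOR_RGB2HSV),(0,0,0),(179,90,45))>0; w=W[k&(r<.13)&(W[...,2]>.14)&(W[...,2]<.16)]; print(w.min(0),w.max(0))
E
```

```text
time: 50.7
tool_pos: [0.426, 0.08, 0.2224]
eef_rot: [[0.003, -1.0, 0.011], [-1.0, -0.003, -0.002], [0.002, -0.011, -1.0]]
ft_force: [1.0, 0.9, -1.5]
width: 0.995
grip_force: 0.0
collar 1417 [0.4261307  0.07579206 0.02429097] [0.40844184 0.05916213 0.01901998] [0.44313632 0.09399418 0.02665572]
[0.42601284 0.07998844 0.22241734] ([0.05, -0.44, 14.1], 0.001)
lid plane [-0.0010156  -0.00089912  0.15064328] 5580
[ 0.49497214 -0.13345801  0.14181646] [0.70416049 0.04563493 0.15723872]
```

```bash
python3 -c "
from h import *
s=bot.observe();print(s['tool_pos'],s['eef_rot'][:,2],go((.4258,.0766,.073),0))"
```

```text
[0.42336896 0.07751013 0.21732721] [-0.00392338 -0.00877213 -0.99995383] ([-0.04, -0.3, 14.43], 0.001)
```

```bash
python3 -m jog '[{"claw":0.1,"slide":[0.1,-0.2,5],"twist":0},{"claw":0.1,"slide":[0.1,-0.2,10],"twist":0},{"claw":0.1,"slide":[0.1,-0.2,13],"twist":0},{"claw":0.1,"slide":[0.1,-0.2,14.2],"twist":0},{"claw":0.1,"slide":[0.1,-0.2,14.2],"twist":0},{"claw":0.85,"slide":[0.1,-0.2,14.2],"twist":0},{"claw":0.85,"slide":[0.1,-0.2,14.2],"twist":0},{"claw":0.85,"slide":[0.1,-0.2,14.2],"twist":0},{"claw":0.85,"slide":[0.1,-0.2,12],"twist":0},{"claw":0.85,"slide":[0.1,-0.2,7],"twist":0},{"claw":0.85,"slide":[0.1,-0.2,2],"twist":0},{"claw":0.85,"slide":[0.1,-0.2,-3],"twist":0}]' 50; python3 -m jog '[{"claw":0.85,"slide":[0,0,-5],"twist":0},{"claw":0.85,"slide":[0,0,-8],"twist":0},{"claw":0.85,"slide":[0,0,-8],"twist":0},{"claw":0.85,"slide":[0,0,-8],"twist":0}]'; python3 inhand.py cl;  python3 -c "
from h import *
print(go((.600,-.0585,.325),0))"
```

```text
time: 52.0
tool_pos: [0.4284, 0.0773, 0.2548]
eef_rot: [[0.0, -1.0, 0.007], [-1.0, -0.0, -0.005], [0.005, -0.007, -1.0]]
ft_force: [1.6, 0.6, -0.6]
width: 0.389
grip_force: 50.6
time: 52.4
tool_pos: [0.4282, 0.0781, 0.3325]
eef_rot: [[-0.0, -1.0, 0.007], [-1.0, 0.0, -0.004], [0.004, -0.007, -1.0]]
ft_force: [0.1, 0.6, -1.7]
width: 0.393
grip_force: 50.7
n 7323 tool z [31.2 56.8 57.6 65.  77.5]
top z 56.6 x [-15.4   2.7  18. ] y [-16.5   0.3  16.8]
outer centre tool mm -0.1 0.1 r 20.6
hole centre tool mm 2.5 0.3 r 7.0
([13.64, -17.21, 0.79], -0.0)
```

```bash
python3 -m jog '[{"claw":0.85,"slide":[2,-2.5,0],"twist":0},{"claw":0.85,"slide":[5,-6.4,0],"twist":0},{"claw":0.85,"slide":[8,-10.2,0],"twist":0},{"claw":0.85,"slide":[11,-14,0],"twist":0},{"claw":0.85,"slide":[13,-16.5,0],"twist":0},{"claw":0.85,"slide":[13.6,-17.3,0],"twist":0},{"claw":0.85,"slide":[13.6,-17.3,1],"twist":0},{"claw":0.85,"slide":[13.6,-17.3,2],"twist":0},{"claw":0.85,"slide":[13.6,-17.3,2.5],"twist":0},{"claw":0.85,"slide":[13.6,-17.3,2.5],"twist":0},{"claw":0.85,"slide":[13.6,-17.3,2.5],"twist":0}]'; python3 -c "
from h import *
print(bot.observe()['tool_pos'],go((.601,-.0577,.28),0))"
```

```text
time: 53.55
tool_pos: [0.6011, -0.0576, 0.3091]
eef_rot: [[0.001, -1.0, 0.006], [-1.0, -0.001, -0.005], [0.005, -0.006, -1.0]]
ft_force: [0.2, 0.4, -0.7]
width: 0.383
grip_force: 50.6
[ 0.60110539 -0.05760202  0.30912553] ([-0.01, 0.03, 2.91], 0.001)
```

Exactly on the axis. Sliding down in two stages, the first to below the cone point.

```bash
python3 -m jog '[{"claw":0.85,"slide":[0,0,0.7],"twist":0},{"claw":0.85,"slide":[0,0,1.4],"twist":0},{"claw":0.85,"slide":[0,0,2],"twist":0},{"claw":0.85,"slide":[0,0,2.6],"twist":0},{"claw":0.85,"slide":[0,0,3.2],"twist":0},{"claw":0.85,"slide":[0,0,3.2],"twist":0},{"claw":0.85,"slide":[0,0,3.2],"twist":0}]'
```

```text
time: 54.25
tool_pos: [0.6015, -0.0584, 0.2763]
eef_rot: [[-0.0, -1.0, 0.005], [-1.0, 0.0, -0.005], [0.005, -0.005, -1.0]]
ft_force: [-1.6, -0.3, -1.2]
width: 0.386
grip_force: 50.6
```

```bash
python3 -m jog '[{"claw":0.85,"slide":[0,0,0.6],"twist":0},{"claw":0.85,"slide":[0,0,1.2],"twist":0},{"claw":0.85,"slide":[0,0,1.7],"twist":0},{"claw":0.85,"slide":[0,0,2],"twist":0},{"claw":0.85,"slide":[0,0,2.1],"twist":0},{"claw":0.85,"slide":[0,0,2.1],"twist":0}]'
```

```text
time: 54.85
tool_pos: [0.6014, -0.0585, 0.257]
eef_rot: [[0.0, -1.0, 0.006], [-1.0, -0.0, -0.006], [0.006, -0.006, -1.0]]
ft_force: [-7.0, 1.1, 8.2]
width: 0.389
grip_force: 51.7
```

```bash
python3 -m jog '[{"claw":0.85,"slide":[0,0,-0.1],"twist":0},{"claw":0.4,"slide":[0,0,-0.2],"twist":0},{"claw":0.3,"slide":[0,0,-0.3],"twist":0},{"claw":0.3,"slide":[0,0,-3],"twist":0},{"claw":0.3,"slide":[0,0,-7],"twist":0},{"claw":1,"slide":[3.9,15.2,-7],"twist":0},{"claw":1,"slide":[3.9,15.2,-7],"twist":0},{"claw":1,"slide":[3.9,15.2,-7],"twist":0},{"claw":1,"slide":[3.9,15.2,-7],"twist":0},{"claw":1,"slide":[3.9,15.2,-7],"twist":0},{"claw":1,"slide":[3.9,15.2,-7],"twist":0}]' 40; python3 - <<'E'
from h import *
p,d=imaging.camera('top'); m=imaging.camera_model('top'); W=cloud(m,d); hsv=cv2.cvtColor(p,cv2.COLOR_RGB2HSV)
r=np.hypot(W[...,0]-.6,W[...,1]+.058); w=W[(r<.018)]; w=w[(w[:,2]>.15)&(w[:,2]<.215)]; print('collar/stud z',len(w),np.percentile(w,[5,25,50,75,95],axis=0).round(4).tolist())
w=W[(r>.03)&(r<.1)]; w=w[(w[:,2]>.12)&(w[:,2]<.19)]; A=np.c_[w[:,:2]-[.6,-.058],np.ones(len(w))]; print('lid',np.linalg.lstsq(A,w[:,2],rcond=None)[0],len(w))
p,d=imaging.camera('side'); W=cloud(imaging.camera_model('side'),d); hsv=cv2.cvtColor(p,cv2.COLOR_RGB2HSV)
w=W[cv2.inRange(hsv,(0,200,100),(4,255,255))>0]; w=w[(w[:,2]>.09)&(w[:,2]<.15)&(abs(w[:,0]-.46)<.05)]; print('red',len(w),np.median(w,0).round(4),w.min(0).round(4),w.max(0).round(4))
r=np.hypot(W[...,0]-.6,W[...,1]+.058); w=W[(r<.03)&(W[...,2]>.172)&(W[...,2]<.203)]; print('collar side',len(w),w.min(0).round(4),w.max(0).round(4))
E
```

```text
time: 55.95
tool_pos: [0.4505, -0.0969, 0.3252]
eef_rot: [[0.0, -1.0, 0.007], [-1.0, -0.0, -0.005], [0.005, -0.007, -1.0]]
ft_force: [0.9, 0.4, 0.7]
width: -0.001
grip_force: 0.0
collar/stud z 208 [[0.5846, -0.0718, 0.1752], [0.5908, -0.065, 0.1966], [0.5988, -0.0581, 0.1988], [0.6067, -0.0513, 0.2005], [0.6135, -0.0446, 0.203]]
lid [0.00042275 0.00061744 0.15063615] 4825
red 5 [ 0.4534 -0.0419  0.1248] [ 0.4517 -0.0445  0.1242] [ 0.4557 -0.0404  0.1266]
collar side 314 [ 0.5777 -0.0757  0.172 ] [ 0.6259 -0.0299  0.2029]
```

Lid flat (top 150.6 mm) and collar seated (top 199 mm). Now the lever.

```bash
python3 -m jog '[{"claw":1,"slide":[0,0,5],"twist":0},{"claw":1,"slide":[0,0,10],"twist":0},{"claw":1,"slide":[0,0,14],"twist":0},{"claw":1,"slide":[0,0,14.7],"twist":0},{"claw":1,"slide":[-1.5,-0.3,14.7],"twist":0},{"claw":1,"slide":[-3,-0.6,14.7],"twist":0},{"claw":1,"slide":[-4.2,-0.9,14.7],"twist":0},{"claw":1,"slide":[-5.4,-1.1,14.7],"twist":0},{"claw":1,"slide":[-6.4,-1.3,14.7],"twist":0},{"claw":1,"slide":[-7,-1.4,14.7],"twist":0},{"claw":1,"slide":[-7.3,-1.5,14.7],"twist":0},{"claw":1,"slide":[-7.3,-1.5,14.7],"twist":0}]'; python3 - <<'E'
from h import *
m=imaging.camera_model('side'); p,d=imaging.camera('side'); W=cloud(m,d); hsv=cv2.cvtColor(p,cv2.COLOR_RGB2HSV)
w=W[cv2.inRange(hsv,(0,180,80),(4,255,255))>0]; w=w[(w[:,2]>.09)&(w[:,2]<.15)&(abs(w[:,0]-.46)<.06)]; print('red',len(w),np.median(w,0).round(4) if len(w) else '')
E
```

```text
time: 57.25
tool_pos: [0.4647, -0.0288, 0.1781]
eef_rot: [[0.002, -1.0, 0.003], [-1.0, -0.002, -0.015], [0.015, -0.003, -1.0]]
ft_force: [1.5, -22.5, 1.4]
width: 0.003
grip_force: 11.0
red 87 [0.4638 0.0007 0.1239]
```

```bash
python3 -m jog '[{"claw":1,"slide":[2,0.5,0],"twist":0},{"claw":1,"slide":[5,1,0],"twist":0},{"claw":1,"slide":[5,1,-5],"twist":0},{"claw":1,"slide":[5,1,-10],"twist":0},{"claw":1,"slide":[5,1,-15],"twist":0},{"claw":1,"slide":[15,8,-15],"twist":0},{"claw":1,"slide":[25,10,-15],"twist":0},{"claw":1,"slide":[25,10,-15],"twist":0},{"claw":1,"slide":[25,10,-15],"twist":0},{"claw":1,"slide":[25,10,-15],"twist":0},{"claw":1,"slide":[25,10,-15],"twist":0},{"claw":1,"slide":[25,10,-15],"twist":0}]'; python3 - <<'E'
from h import *
p,d=imaging.camera('top'); m=imaging.camera_model('top'); W=cloud(m,d); hsv=cv2.cvtColor(p,cv2.COLOR_RGB2HSV)
w=W[cv2.inRange(hsv,(0,180,80),(4,255,255))>0]; w=w[(w[:,2]>.09)&(w[:,2]<.15)&(abs(w[:,0]-.46)<.06)]; print('red',len(w),np.median(w,0).round(4))
r=np.hypot(W[...,0]-.6,W[...,1]+.058); w=W[r<.018]; w=w[(w[:,2]>.15)&(w[:,2]<.215)]; print('collar',np.median(w,0).round(4))
w=W[(r>.03)&(r<.1)]; w=w[(w[:,2]>.12)&(w[:,2]<.19)]; A=np.c_[w[:,:2]-[.6,-.058],np.ones(len(w))]; print('lid',np.linalg.lstsq(A,w[:,2],rcond=None)[0],len(w))
w=W[cv2.inRange(hsv,(50,100,30),(80,255,255))>0]; w=w[(w[:,1]<-.2)&(w[:,1]>-.47)]; print('jug',len(w),np.nanmin(w,0),np.nanmax(w,0))
E
```

```text
time: 58.5
tool_pos: [0.3644, -0.2738, 0.3281]
eef_rot: [[-0.001, -1.0, 0.006], [-1.0, 0.001, -0.004], [0.004, -0.006, -1.0]]
ft_force: [-1.0, -0.6, 0.0]
width: 0.004
grip_force: 0.0
red 67 [ 0.4671 -0.0093  0.1261]
collar [ 0.5988 -0.0581  0.1992]
lid [-9.13948626e-05 -1.16953265e-03  1.50649506e-01] 5023
jug 1697 [ 0.51384415 -0.43220833 -0.00377526] [ 0.62532158 -0.24965761  0.11766532]
```

```bash
python3 - <<'E'
from h import *
m=imaging.camera_model('top'); q=np.load('pics/top0.npz')['p']; p,_=imaging.camera('top')
for im in(q,p):
    c=[c for c in blobs(im,(0,150,60),(5,255,255),15) if 270<circ(c)[0][1]<310 and 300<circ(c)[0][0]<360]
    for x in c: print(circ(x),cv2.contourArea(x),cast(m,[circ(x)[0]],.116)[0])
ms=imaging.camera_model('side'); s0=np.load('pics/side0.npz')['p']; s1,_=imaging.camera('side')
for im in(s0,s1):
    for x in blobs(im,(0,150,60),(5,255,255),30):
        (u,v),r=circ(x)
        if 340<u<400 and 230<v<300: print('side',(u,v),r,cast(ms,[(u,v)],.116)[0])
E
```

```text
((338.6224365234375, 291.88775634765625), 5.150108337402344) 64.5 [ 0.45809251 -0.0516788   0.116     ]
((320.2894592285156, 288.2368469238281), 5.28493070602417) 61.5 [ 0.46670148 -0.00743374  0.116     ]
side (374.91094970703125, 263.65069580078125) 5.350168228149414 [ 0.46089389 -0.05489486  0.116     ]
side (361.9285583496094, 273.3571472167969) 5.463342189788818 [ 0.4680078  -0.00870116  0.116     ]
```

Image estimates put the knob at 45–47 mm of its 48 mm travel. One more firm push, watching the knob under load, to make sure it is at the stop.

```bash
python3 -m jog '[{"claw":1,"slide":[-10,-4.5,0],"twist":0},{"claw":1,"slide":[-20,-9,0],"twist":0},{"claw":1,"slide":[-20,-9,0],"twist":0},{"claw":1,"slide":[-20,-9,0],"twist":0},{"claw":1,"slide":[-20,-9,5],"twist":0},{"claw":1,"slide":[-20,-9,10],"twist":0},{"claw":1,"slide":[-20,-9,15],"twist":0},{"claw":1,"slide":[-22,-9.4,15],"twist":0},{"claw":1,"slide":[-24,-9.8,15],"twist":0},{"claw":1,"slide":[-24.7,-10,15],"twist":0},{"claw":1,"slide":[-25.1,-10,15],"twist":0},{"claw":1,"slide":[-25.2,-10,15],"twist":0}]' | grep -E 'pos|ft'; python3 - <<'E'
from h import *
ms=imaging.camera_model('side'); s1,_=imaging.camera('side'); print(bot.observe()['ft_force'],bot.observe()['tool_pos'])
for x in blobs(s1,(0,150,60),(5,255,255),30):
    (u,v),r=circ(x)
    if 340<u<400 and 230<v<300: print('side',(u,v),r,cast(ms,[(u,v)],.116)[0])
E
python3 -m jog '[{"claw":1,"slide":[2,0.4,0],"twist":0},{"claw":1,"slide":[5,1,0],"twist":0},{"claw":1,"slide":[5,1,-5],"twist":0},{"claw":1,"slide":[5,1,-10],"twist":0},{"claw":1,"slide":[5,1,-15],"twist":0},{"claw":1,"slide":[15,8,-15],"twist":0},{"claw":1,"slide":[25,10,-15],"twist":0},{"claw":1,"slide":[25,10,-15],"twist":0},{"claw":1,"slide":[25,10,-15],"twist":0},{"claw":1,"slide":[25,10,-15],"twist":0}]'| grep -E 'pos|ft'; python3 - <<'E'
from h import *
for n in('side','top'):
    ms=imaging.camera_model(n); s1,_=imaging.camera(n)
    for x in blobs(s1,(0,150,60),(5,255,255),15):
        (u,v),r=circ(x)
        if 310<u<400 and 230<v<310: print(n,(u,v),r,cast(ms,[(u,v)],.116)[0])
E
```

```text
tool_pos: [0.4628, -0.0281, 0.1766]
ft_force: [2.7, -33.5, -9.1]
[  1.9554822  -30.48190101  -7.9155522 ] [ 0.46276209 -0.02823278  0.17653605]
side (361.5, 273.5) 5.700977325439453 [ 0.46854372 -0.00776139  0.116     ]
tool_pos: [0.3632, -0.274, 0.3288]
ft_force: [0.8, -0.2, 0.5]
side (361.8928527832031, 273.2678527832031) 5.3929924964904785 [ 0.46822783 -0.00893449  0.116     ]
top (320.6224365234375, 288.11224365234375) 5.150108337402344 [ 0.46700386 -0.0082367   0.116     ]
```

The knob stayed put under 33 N and after release, so the lever is against its stop. Handing in.

```bash
python3 -c "
from rig import order
print(order.hand_in())"
```

```text
the job is handed in; nothing more can be done
None
```

I've handed the job in at about 61 s: three knobs and all five balls in the bowl, jug upright and empty, lid flat, collar seated and the lever pushed to its stop; the jug did slip from the gripper once and landed upright by the bowl with its balls still in it.

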